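# Pack the probe extension rods in the bayonet canister

### The job

Pack the probe extension rods for dispatch: unlock the bayonet cap of the canister (press, quarter turn counter-clockwise), take it off and lay it aside, then drop every rod from the wooden rack end-down into the canister, one to a cell. Put the cap back on, press it down against its spring, turn it a quarter turn clockwise and let it rise so that it is locked, and leave the other things on the plate where they are.

Things in the scene. Friction and masses are not known exactly. Their poses are not given: they have to be found in the camera images.
- canister: Fixed upright round canister, 149 mm high: grey tube under an aluminium bayonet collar of 118 mm outer diameter. Origin: centre of its underside, z up. In the tube (33 mm inner radius) a black cross of 3 mm walls along the canister's x and y axes, its top at 110 mm, makes four cells. Steel lips in the collar (tops at 149 mm) leave a round opening of 40 mm radius with two opposite gaps for the cap's ears.
- seat (a point): Where the cap's origin sits when locked: on the canister's axis, 135 mm above its origin; axes as the canister's. Locked, the cap's x axis lies along this x axis; a half turn makes no difference. To unlock, press the cap down 10 to 11 mm (its ears must go more than 6 mm down to pass under the lips' teeth), turn it 80 degrees counter-clockwise seen from above, and lift.
- entry (a point): Where the cap's origin is as it rests unlocked on the sprung pin: on the axis, 140 mm above the canister's origin. The cap goes in and out only with its x axis (or its reverse) 80 degrees counter-clockwise of the canister's x axis, 12 degrees of play. To lock: press down till it bottoms (origin 124 mm up), turn 80 degrees clockwise (end stop some 6 degrees beyond), let it rise 11 mm to the seat.
- pin (a joint): Sprung brass pin, 12 mm diameter, on the canister's axis, that pushes the cap up. 0 = fully up (its tip 140 mm above the canister's origin), grows as it is pressed down (m): 0.005 with the cap locked, 0.016 with the cap bottomed. Force about 3.6 N when up, 7 N with the cap locked, 13 N bottomed.
- cap: Bayonet cap, 0.22 kg: aluminium disc 76 mm diameter, 8 mm thick, with two opposite ears (a bar 22 mm wide, 100 mm tip to tip, 8 mm thick) along its x axis, and a black upright grip bar on top, 60 mm long along the cap's x axis, 14 mm thick, from 8 to 42 mm above the origin. Origin at the centre of its underside, z up. Locked on the canister at the start; it may be knocked aside while it lies about.
- rack: Fixed wooden block 230 x 56 x 46 mm with a row of four square holes, 19 mm wide and 40 mm deep (floor at 6 mm), at x = -82.5, -27.5, 27.5 and 82.5 mm along its x axis. Origin at the centre of its underside. It stands to the robot's left or right, with the pad on the other side.
- pad: Fixed flat cork pad 210 x 190 x 2 mm: clear space where the cap can be laid. Origin at the centre of its underside.
- rod0_mid (a point): Middle of probe extension rod 0: a round black rod with steel ends, 16 mm diameter, 110 mm long, 70 g, standing upright in a hole of the rack at the start with its top 116 mm above the table. z along the rod. Two to four rods are present.
- rod1_mid (a point): Middle of probe extension rod 1: a round black rod with steel ends, 16 mm diameter, 110 mm long, 70 g, standing upright in a hole of the rack at the start with its top 116 mm above the table. z along the rod. Two to four rods are present.
- rod2_mid (a point): Middle of probe extension rod 2: a round black rod with steel ends, 16 mm diameter, 110 mm long, 70 g, standing upright in a hole of the rack at the start with its top 116 mm above the table. z along the rod. Two to four rods are present.
- rod3_mid (a point): Middle of probe extension rod 3: a round black rod with steel ends, 16 mm diameter, 110 mm long, 70 g, standing upright in a hole of the rack at the start with its top 116 mm above the table. z along the rod. Two to four rods are present.
- cell0 (a point): Centre of a cell's mouth, 110 mm above the canister's origin and 14.7 mm off its axis along both x and y; the cell's floor is 102 mm below. Takes one rod with 4 to 5 mm to spare all round.
- cell1 (a point): Centre of a cell's mouth, 110 mm above the canister's origin and 14.7 mm off its axis along both x and y; the cell's floor is 102 mm below. Takes one rod with 4 to 5 mm to spare all round.
- cell2 (a point): Centre of a cell's mouth, 110 mm above the canister's origin and 14.7 mm off its axis along both x and y; the cell's floor is 102 mm below. Takes one rod with 4 to 5 mm to spare all round.
- cell3 (a point): Centre of a cell's mouth, 110 mm above the canister's origin and 14.7 mm off its axis along both x and y; the cell's floor is 102 mm below. Takes one rod with 4 to 5 mm to spare all round.
- block_a: Bystander, to be left alone: steel block 75 x 50 x 25 mm. Origin at its underside.
- block_b: Bystander, to be left alone: aluminium block 90 x 30 x 30 mm. Origin at its underside.
- vee: Bystander, to be left alone: steel channel block 70 x 50 x 50 mm. Origin at its underside.
- disc: Bystander, to be left alone: steel disc 70 mm diameter, 22 mm high. Origin at its underside.
- driver: Bystander, to be left alone: screwdriver lying flat. Origin at its underside.
- cleaner: Bystander, to be left alone: white bottle 56 mm diameter, 140 mm tall. Origin at its underside.
Mind the look-alikes: they are no part of the job. What is shaped like the cap but purple is not meant.

How it is judged:
By the outcome, as a careful person would: the job done as asked, in the order asked, and still so for the second after the job is handed in, with the robot touching nothing.
Of rod0, rod1, rod2, rod3 only 2 to 4 are there at a start; the rules pass over those that are not, and their reading is None.
At some moment in a run one of cap may be knocked a few centimetres aside while the robot is not near it.
It also fails if it takes over 210 s, if anything falls off the work surface, if the arm or the gripper's body presses on something with over 40 N, if the wrist force passes 120 N, or if a joint passes its speed limit or range.

### The arm

A 6-joint arm with a two-finger parallel gripper is mounted at the origin on the work surface. World frame = base frame: x ahead of the robot, y to its left, z up, the work surface at z = 0. Lengths are in m, angles in rad, forces in N, time in s.
With the tool pointing down it reaches from about 0.375 to 0.975 m from the base axis. Payload 3.8 kg.
Tool frame: the origin (TCP) lies at the very end of the fingers, on their centre line; the grasp point (between the pads) lies 19 mm behind it; z points along the fingers, y is the direction in which the jaws open and shut (so a half turn about z gives the same grasp; the last joint's range is limited). The gripper opens to 88 mm and grips with 3 to 60 N. Pads are 18 mm wide; open, the fingers measure 123 mm over their backs; the gripper's body (75 mm by 187 mm) begins 45 mm behind the grasp point.
Start: joints at [1.302, 0.264, 1.604, -0, 1.274, -0.037], TCP at [0.155, 0.657, 0.239] pointing down, gripper open.
Joint ranges: [-2.63, 2.63], [-0.94, 2.18], [0.31, 2.57], [-1.31, 4.45], [0, 2.66], [-2.55, 2.55]. Speed limits (rad/s): [2.57, 2.57, 3.14, 3.14, 3.14, 3.14].

### API

Orientations are given as a unit quaternion [x, y, z, w].
In Python, from station import telemetry, optics, bot gives the robot as it stands.
- The arm moves only by the tool arm_command, never from a script. Its argument "steps" is a list that holds one entry, the list of rows, each a list of 6 numbers: the shift along the tool's x, y, z in units of 100 mm (1.0 is 100 mm), then the turn, a rotation vector about the tool's x, y, z in units of 30 degrees (1.0 is 30 degrees). A call has 1 to 20 rows; each row is the pose to reach, as a shift and turn from the pose commanded when the call began, along the tool's axes at that moment; what a row does not reach only later rows make up. A row lasts 1/12 s, in which the tool goes at most 41.7 mm and 7.16 degrees, less where a joint would pass 70% of its speed; a pose out of reach is approached as far as the arm can. A call with a number of a shift or a turn outside -1 to 1 is refused whole. A call with a gripper value outside its range is refused whole. "grip" is the opening, from -1 (shut) to 1 (fully open), so that 0 is half open, set as the call begins (left out, the last holds). The fingers move at their own pace and stop on an object; "force" is the grip in N (left out, the last holds). Time passes only in rows, so rows that repeat a pose let the fingers close. It gives the time, the measured TCP pose, the force and the opening at its end, in the units of the state.
- telemetry.get_obs(): the state, without advancing time (a new reading comes with each control period).
- optics.get_image(name): name is "side" or "top"; returns a dict with "pixels" (400x640x3 uint8, red, green, blue), "intrinsics" (3x3 intrinsics, pixels), "dist" ([k1, k2, p1, p2, k3] as OpenCV has them; the pictures are not rectified), "pose" (4x4, takes a point from camera to world coordinates). Camera axes: x right, y up, looking along -z (the intrinsics and any distortion apply to the point x, -y, -z); pixel columns grow to the right and rows downward; lengths in m; the calibration is good to about 2 mm. A picture is of the moment at which its call begins. There is no depth.
- bot.close_job(): hands the job in, once; it reports no verdict.
Trained networks look in the newest picture that a camera, given by its name, has taken for a name from the list of things; names that differ only in an ending like _2 or _b are one class to them, and where a whole thing is asked for, a point or a joint stands for the part that bears it (a point fixed in the world has none). Each returns a list of dicts, best first, with "score" (0 to 1); they miss things now and then, are a little off and sometimes report something else, mostly with a low value. They report only what shows in the picture. A call takes as long as a camera call. They do not tell look-alikes from the thing itself.
- optics.regions_of(camera, name): "region" (400x640 bool, what is visible of it) and "rect" ([left, top, right, bottom] in pixels, round what is visible of it).
- optics.tip_of(camera, name): "location" ([column, row] in pixels: a listed point, or the origin of a listed thing).
The state is a dict: "time_s": time; "qpos": joint angles; "joint_vel": joint speeds; "tau": joint torques, N m; "tool_pos": TCP position; "eef_rot": TCP orientation; "force": force on the tool from outside, world axes, zero at the start; "moment": the same for the moment, N m; "width": finger opening in m.
Only numpy, scipy, OpenCV 4.12 (cv2) and the standard library are available. Lean on these libraries where they do the work, as an engineer would, in place of code of your own. Each camera call takes 0.05 s, during which the arm holds its last target. There are 200 camera calls.

## Working session

There is one attempt and no reset: what is moved stays moved. The work goes in short steps, Python scripts to look and compute and a tool call to move; the robot and the scene stay as the last step left them, time stands still between calls to the robot, and variables do not carry over. Pictures are saved under pics/ and viewed, about 12 in all and at most 16, crops included, and the job is handed in when it is done.

Besides the shell and the picture viewer there is one more tool, called after "Request:" as name([rows], argument=value, ...), one row to a line, values as JSON. arm_command: Moves the arm, as the interface text tells. Shifts and turns lie within -1 to 1; 1 stands for 100 mm of shift or 30 degrees of turn. Its arguments: {"type":"object","properties":{"steps":{"type":"array","items":{"type":"array","items":{"type":"array","items":{"type":"number","minimum":-1,"maximum":1}}}},"grip":{"type":"number"},"force":{"type":"number"}},"required":["steps"]}

```bash
ls; mkdir -p pics
python3 - <<'E'
from station import telemetry, optics, bot
import cv2,numpy as np
o=telemetry.get_obs(); print({k:np.round(v,4) for k,v in o.items()})
for n in("top","side"):
    im=optics.get_image(n); cv2.imwrite(f"pics/{n}0.png",im["pixels"][:,:,::-1]); print(n,im["intrinsics"],im["dist"],im["pose"])
    for t in("canister","cap","rack","rod0_mid","pad","cell0","seat"):
        try: print(t,[(np.round(d["location"],1),round(d["score"],2)) for d in optics.tip_of(n,t)][:6])
        except Exception as e: print(t,e)
E
```

```text
pics
{'time_s': np.float64(0.0), 'qpos': array([ 1.3021,  0.2647,  1.6053, -0.    ,  1.2737, -0.0369]), 'joint_vel': array([-0.0006,  0.0017, -0.0006, -0.0016,  0.0009,  0.0006]), 'tau': array([ 2.20000e-03, -5.02125e+01, -3.56874e+01,  7.30000e-02,
        2.97000e-02, -2.00000e-04]), 'tool_pos': array([0.1549, 0.6563, 0.2374]), 'eef_rot': array([ 1.156e-01,  9.933e-01, -1.100e-03, -2.000e-04]), 'force': array([ 0.1824, -0.3196, -0.0739]), 'moment': array([-0.0085, -0.0012,  0.0092]), 'width': np.float64(0.0879)}
top [[374.20761995   0.         324.88232201]
 [  0.         374.20761995 200.92005776]
 [  0.           0.           1.        ]] [-0.0154786  0.         0.         0.         0.       ] [[-0.01465221  0.97616897 -0.21651664  0.29639931]
 [-0.99988911 -0.01372823  0.005771   -0.002014  ]
 [ 0.00266108  0.21657718  0.97626187  1.250221  ]
 [ 0.          0.          0.          1.        ]]
canister [(array([315.6, 204. ]), 0.73), (array([460.5, 191. ]), 0.25)]
cap [(array([312.2, 194. ]), 0.74), (array([316., 193.]), 0.71), (array([396.7, 269.3]), 0.69), (array([321.8, 261.
[... 502 characters left out ...]
  0.        ] [[-0.97548379  0.14927138 -0.16170784  0.3212815 ]
 [-0.21997884 -0.6400841   0.73613969  1.08381891]
 [ 0.00637796  0.75366464  0.65722821  1.08632279]
 [ 0.          0.          0.          1.        ]]
canister [(array([317.9, 225.7]), 0.7)]
cap [(array([317.4, 199.1]), 0.79), (array([395.7, 190.3]), 0.75), (array([377.1, 236.9]), 0.66)]
rack [(array([302.4, 292.6]), 0.67), (array([330.4, 290.6]), 0.33)]
rod0_mid [(array([329.5, 287.5]), 0.46)]
pad [(array([347.2, 177.2]), 0.77)]
cell0 [(array([326.1, 201.9]), 0.96), (array([315.6, 201.9]), 0.94), (array([322.8, 207.7]), 0.75), (array([318.2, 208. ]), 0.62)]
seat [(array([317.6, 198.8]), 0.79), (array([277.9, 268.9]), 0.69)]
```

Run:
```python
import cv2
a=cv2.imread("pics/top0.png")[100:325,170:470]
cv2.imwrite("pics/top0c.png",cv2.resize(a,(800,600),interpolation=cv2.INTER_CUBIC))
a=cv2.imread("pics/side0.png")[110:350,180:500]
cv2.imwrite("pics/side0c.png",cv2.resize(a,(800,600),interpolation=cv2.INTER_CUBIC))
```

```text
(no output)
```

View pics/top0c.png

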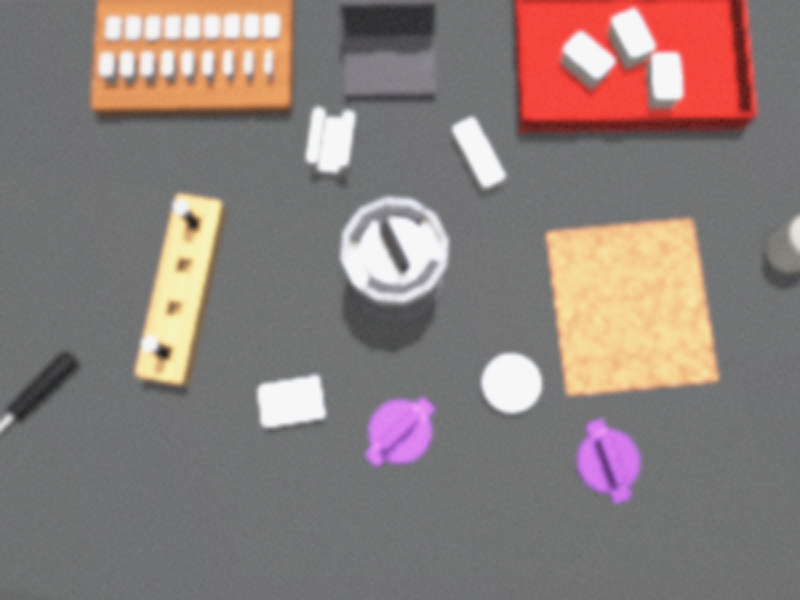

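View pics/side0c.png

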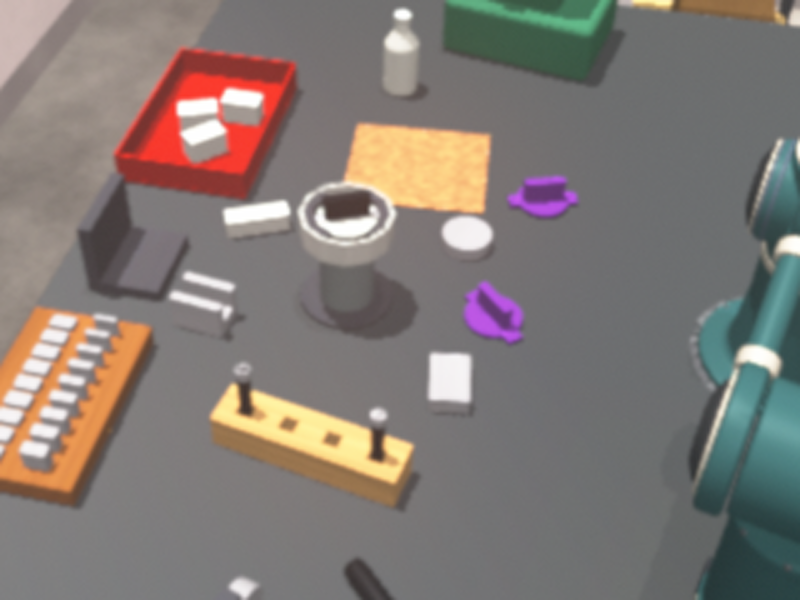

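The top view (crop pixels) shows three cap-shaped things: the one on the canister at (395,247), which has a black bar on an aluminium disc, and two purple ones at (400,432) and (608,462). Only the one on the canister fits; the purple ones are look-alikes. Both views show two rods, at the end holes of the rack: (182,212) and (152,348) in the top crop. The pad is clear at (632,305).

```bash
cat > h.py <<'E'
from station import telemetry, optics, bot
import cv2,numpy as np
from scipy.optimize import minimize
from scipy.spatial.transform import Rotation as R
def proj(im,P):
    T=np.linalg.inv(im["pose"]); p=np.asarray(P)@T[:3,:3].T+T[:3,3]
    return cv2.projectPoints((p*[1,-1,-1])[:,None],np.zeros(3),np.zeros(3),im["intrinsics"],np.array(im["dist"]))[0][:,0]
def ray(im,uv,z):
    n=cv2.undistortPoints(np.array([[uv]],float),im["intrinsics"],np.array(im["dist"]))[0,0]
    d=im["pose"][:3,:3]@[n[0],-n[1],-1]; o=im["pose"][:3,3]; return o+d*(z-o[2])/d[2]
def place(P,x,y,a):
    c,s=np.cos(a),np.sin(a); return np.c_[x+c*P[:,0]-s*P[:,1],y+s*P[:,0]+c*P[:,1],P[:,2]]
def box(lx,ly,z0,z1): return np.array([[i*lx/2,j*ly/2,z] for i in(-1,1) for j in(-1,1) for z in(z0,z1)])
def cyl(r,z0,z1): return np.array([[r*np.cos(t),r*np.sin(t),z] for t in np.linspace(0,6.28,40) for z in(z0,z1)])
S=8
def iou(im,mask,P):
    h=cv2.convexHull(np.float32(proj(im,P)))
    m=np.zeros((400*4,640*4),np.uint8); cv2.fillConvexPoly(m,np.int32(np.round((h*4+1.5)*S)),1,shift=3)
    m=cv2.resize(m*1.0,(640,400),interpolation=cv2.INTER_AREA)
    return np.minimum(m,mask).sum()/np.maximum(m,mask).sum()
def fit(views,M,x0,yaw=True):
    f=lambda q:-sum(iou(im,k,place(M,q[0]/100,q[1]/100,q[2]/10 if yaw else 0)) for im,k in views)/len(views)
    q0=np.array([x0[0]*100,x0[1]*100]+([x0[2]*10] if yaw else []))
    r=minimize(f,q0,method="Nelder-Mead",options=dict(initial_simplex=np.vstack([q0]+[q0+np.eye(len(q0))[i]*1. for i in range(len(q0))]),xatol=.003,fatol=1e-5))
    return r.x/([100,100]+([10] if yaw else [])),-r.fun
def reg(cam,name,i=0):
    L=optics.regions_of(cam,name); return [(l["region"].astype(float),l["rect"],l["score"]) for l in L]
E
python3 - <<'E'
from h import *
im={n:optics.get_image(n) for n in("top","side")}
def xy(n,uv,z): return ray(im[n],uv,z)[:2]
print("cap tip top/side @135",xy("top",(314,193.5),.135),xy("side",(317.4,199.1),.135))
def report(name,M,x0,yaw,pick=None):
    v=[]
    for n in im:
        L=reg(n,name); 
        print(name,n,[(np.round(r).tolist(),round(s,2)) for _,r,s in L][:5])
        if pick is not None:
            e=proj(im[n],[[*x0[:2],pick]])[0]; L=sorted(L,key=lambda l:np.hypot((l[1][0]+l[1][2])/2-e[0],(l[1][1]+l[1][3])/2-e[1]))
        if L: v.append((im[n],L[0][0])); print("  ",n,fit(v[-1:],M,x0,yaw))
    print("  both",fit(v,M,x0,yaw))
c0=xy("top",(314,193.5),.135)
report("rack",box(.23,.056,0,.046),[*xy("top",(239.8,208),0),-0.2],True)
report("pad",box(.21,.19,0,.002),[*xy("top",(407,214),0),0.08],True)
# grip bar by darkness near the canister
for n in im:
    g=im[n]["pixels"].max(2).astype(float); u,v=proj(im[n],[[*c0,.16]])[0]
    print(n,u,v); print(g[int(v)-12:int(v)+13,int(u)-14:int(u)+15].astype(int) if n=="top" else "")
    m=np.zeros((400,640)); w=np.s_[int(v)-14:int(v)+15,int(u)-15:int(u)+16]
    m[w]=np.clip((150-g[w])/110,0,1)
    k,l=cv2.connectedComponents((m>.3).astype(np.uint8)); m*= (l==l[int(v)+0,int(u)])
    print(n,"bar",m.sum(),fit([(im[n],m)],box(.06,.014,.143,.177),[*c0,.38]))
report("rod0_mid",cyl(.008,.046,.116),[*xy("top",(229.7,228.3),.061)],False)
for t in("rod1_mid","rod2_mid","rod3_mid"):
  for n in im: print(t,n,[(np.round(d["location"],1).tolist(),round(d["score"],2),np.round(xy(n,d["location"],.061),4)) for d in optics.tip_of(n,t)][:4])
report("canister",cyl(.059,.11,.149),[*c0],False)
E
```

```text
cap tip top/side @135 [0.56750406 0.02441403] [0.56947114 0.02062161]
rack top [([222.0, 171.0, 254.0, 244.0], 0.88)]
   top (array([ 0.54920986,  0.28238657, -0.1762518 ]), np.float64(0.8737575397162518))
rack side [([264.0, 268.0, 344.0, 314.0], 0.66)]
   side (array([ 0.54978272,  0.28333009, -0.17504681]), np.float64(0.91709703723838))
  both (array([ 0.54935496,  0.28287316, -0.178087  ]), np.float64(0.8945677805629606))
pad top [([372.0, 183.0, 438.0, 247.0], 0.97)]
   top (array([ 0.52646837, -0.28456309,  0.07125712]), np.float64(0.9673757061633758))
pad side [([317.0, 162.0, 376.0, 198.0], 0.89)]
   side (array([ 0.52665958, -0.28422692,  0.07329745]), np.float64(0.9060388287032072))
  both (array([ 0.5266366 , -0.28403764,  0.0735852 ]), np.float64(0.9363965840481552))
top 313.7856833084952 191.53441017777163
[[115 117 118 132 167 208 226 227 216 194 173 161 151 148 142 139 139 137
  140 138 137 137 140 144 143 151 161 174 184]
 [116 119 130 161 205 223 221 201 177 157 149 147 142 138 131 132 141 148
  150 145 139 139 140 139 143 140 145 149 155]
 [119 122 151 199 229 228 2
[... 3195 characters left out ...]
 np.float64(0.8602941176470589))
rod1_mid top [([323.1, 200.5], 0.33, array([ 0.5616, -0.0033]))]
rod1_mid side []
rod2_mid top []
rod2_mid side [([317.3, 200.1], 0.36, array([ 0.5879, -0.057 ]))]
rod3_mid top [([239.3, 181.8], 0.47, array([0.6286, 0.2718])), ([402.6, 215.1], 0.26, array([ 0.5097, -0.2595]))]
rod3_mid side [([280.2, 264.8], 0.41, array([0.6282, 0.2473]))]
canister top [([295.0, 175.0, 340.0, 219.0], 0.71)]
   top (array([0.55965949, 0.01520612]), np.float64(0.535763175906913))
canister side [([301.0, 182.0, 338.0, 243.0], 0.91)]
   side (array([0.56725245, 0.02052343]), np.float64(0.36261770562624457))
  both (array([0.56532504, 0.01661378]), np.float64(0.43600179054971344))
```

Run:
```python
from h import *
from scipy.optimize import least_squares
im={n:optics.get_image(n) for n in("top","side")}
c0=np.array([.566,.018])
for n in im:
    I=im[n]; c0p=np.r_[c0,.149]; g=cv2.GaussianBlur(I["pixels"],(0,0),.7).max(2).astype(np.float32)
    cam=I["pose"][:2,3]; away=np.arctan2(*(c0-cam)[::-1])
    for it in range(4):
        pts=[]
        for t in away+np.linspace(-1.7,1.7,60):
            rr=np.linspace(.052,.068,65); P=np.c_[c0[0]+rr*np.cos(t),c0[1]+rr*np.sin(t),0*rr+.149]
            uv=np.float32(proj(I,P)); s=cv2.remap(g,uv[None,:,0],uv[None,:,1],cv2.INTER_LINEAR)[0]
            d=np.diff(s); i=d.argmin(); pts.append((*P[i,:2],-d[i]))
        pts=np.array(pts); k=pts[:,2]>.5*np.median(pts[:,2])
        q=least_squares(lambda q:np.hypot(pts[k,0]-q[0],pts[k,1]-q[1])-q[2],[*c0,.059],loss="soft_l1",f_scale=.001).x
        q2=least_squares(lambda q:np.hypot(pts[k,0]-q[0],pts[k,1]-q[1])-.059,c0,loss="soft_l1",f_scale=.001).x
        c0=q2
    print(n,"rim free r",q,"fixed",q2)
    u,v=proj(I,[[*c0,.165]])[0]; gg=I["pixels"].max(2).astype(float)
    for lo,hi in((70,130),(90,150)):
        m=np.zeros((400,640)); w=np.s_[int(v)-16:int(v)+17,int(u)-18:int(u)+19]; m[w]=np.clip((hi-gg[w])/(hi-lo),0,1)
        k,l,st,ce=cv2.connectedComponentsWithStats((m>.2).astype(np.uint8)); j=min(range(1,k),key=lambda j:np.hypot(*(ce[j]-[u,v]))+100*(st[j,4]<30)); m*=(l==j)
        print(" bar",m.sum(),ce[j],fit([(I,m)],box(.06,.014,.143,.177),[*c0,.38]))
```

```text
top rim free r [0.56669963 0.01370858 0.06080685] fixed [0.56897294 0.01380175]
 bar 34.05 [317.15254237 192.27118644] (array([0.56703117, 0.01640056, 0.3210775 ]), np.float64(0.2790983606557377))
 bar 62.39999999999999 [316.77906977 190.90697674] (array([0.57057574, 0.01504171, 0.285868  ]), np.float64(0.5108714320063202))
side rim free r [0.56901941 0.01207424 0.06053825] fixed [0.56949292 0.00996481]
 bar 135.76666666666668 [317.94623656 191.56989247] (array([0.56949819, 0.01005982, 0.47602634]), np.float64(0.5966458109659027))
 bar 197.88333333333333 [317.72619048 191.67857143] (array([0.56852637, 0.01422592, 0.34911334]), np.float64(0.7411932501632471))
```

Run:
```python
from h import *
im={n:optics.get_image(n) for n in("top","side")}
for a,b in (((318,188),(322,196)),((312.0,188),(316.6,198))):
    p,q=ray(im["top"],a,.177),ray(im["top"],b,.177); print(np.degrees(np.arctan2(*(p-q)[[1,0]])),p,q)
g=im["side"]["pixels"].max(2).astype(int); u,v=proj(im["side"],[[.568,.0135,.165]])[0]; print(u,v); u,v=int(u),int(v)
np.set_printoptions(linewidth=200); print(g[v-11:v+12,u-16:u+17])
for yaw in (.30,.36,.42,.48):
    for n in im: print(yaw,n,np.round(proj(im[n],place(box(.06,.014,.143,.177),.568,.0135,yaw))[[1,3,5,7]],1).tolist())
```

```text
25.196853218409377 [0.57387926 0.01143972 0.177     ] [ 5.49385684e-01 -8.44428452e-05  1.77000000e-01]
23.541309904986026 [0.57412781 0.02919876 0.177     ] [0.54356309 0.01588263 0.177     ]
318.37465223859834 190.48031654077326
[[126 126 126 127 127 127 126 126 126 126 127 127 126 126 128 155 220 245 249 248 247 247 249 251 253 254 254 253 253 252 252 252 252]
 [127 126 126 126 127 127 127 127 126 126 126 126 125 127 131 170 234 250 250 250 250 250 250 251 252 252 252 252 252 252 252 252 252]
 [126 126 126 126 126 127 127 127 126 126 127 127 128 131 139 185 240 251 251 252 252 252 252 251 251 250 250 251 253 253 253 252 252]
 [126 126 127 127 126 127 129 131 134 138 143 144 147 152 168 208 243 251 251 252 252 253 253 252 252 251 251 252 253 253 253 253 253]
 [126 126 126 127 128 131 139 155 168 182 198 200 194 195 208 226 241 247 248 249 251 252 253 253 252 252 252 253 254 254 253 253 253]
 [126 127 127 128 137 154 172 194 208 221 232 232 221 214 213 211 206 204 213 225 236 242 246 249 249 251 252 253 254 254 254 254 254]
 [126 128 131 141 160 188 207 210 202 194 195 193 185 179 1
[... 2130 characters left out ...]
 195 230 249 253 254 254 254 254 254 254 254 254 254 254 254 254 254 253 242 202 155 145 163 182 201 220]]
0.3 top [[322.7, 198.6], [318.2, 200.1], [316.5, 179.9], [312.0, 181.3]]
0.3 side [[327.8, 185.7], [328.2, 188.5], [308.6, 186.5], [308.9, 189.4]]
0.36 top [[323.2, 198.3], [318.8, 200.0], [315.9, 180.0], [311.5, 181.7]]
0.36 side [[327.6, 185.3], [328.3, 188.1], [308.5, 186.9], [309.1, 189.8]]
0.42 top [[323.7, 197.9], [319.4, 199.9], [315.3, 180.1], [311.0, 182.0]]
0.42 side [[327.4, 185.0], [328.3, 187.8], [308.5, 187.3], [309.3, 190.1]]
0.48 top [[324.2, 197.5], [320.0, 199.7], [314.7, 180.2], [310.5, 182.4]]
0.48 side [[327.1, 184.6], [328.3, 187.4], [308.5, 187.7], [309.5, 190.5]]
```

Two rods stand in the end holes of the rack. The cap to use is the one on the canister, at about (0.568, 0.0155) with a yaw of about 24.4°; the rim and bar fits agree to within about 3 mm. Next I plan the approach.

```bash
cat > plan.py <<'E'
import sys,numpy as np
from scipy.spatial.transform import Rotation as R
from h import telemetry
def st():
    o=telemetry.get_obs(); y=R.from_quat(o["eef_rot"]).as_matrix()[:,1]; return o["tool_pos"],np.degrees(np.arctan2(y[1],y[0])),o
def plan(start,goal,n):
    """start/goal: x y z alpha(deg); prints per-call row in tool units"""
    s,g=np.array(start,float),np.array(goal,float)
    for i in range(n):
        a=s+(g-s)*i/n; d=(g-s)/n; t=np.radians(a[3])
        print(np.round([(-np.sin(t)*d[0]+np.cos(t)*d[1])*10,(np.cos(t)*d[0]+np.sin(t)*d[1])*10,-d[2]*10,0,0,-d[3]/30],3).tolist())
E
python3 - <<'E'
from plan import *
p,a,o=st(); print(p,a)
plan([.155,.6565,.238,a],[.568,.0155,.238,-65.6],8)
E
```

```text
[0.15506483 0.65691558 0.23868043] 76.71856877730688
[-0.687, -0.661, -0.0, 0.0, 0.0, 0.593]
[-0.856, -0.42, -0.0, 0.0, 0.0, 0.593]
[-0.943, -0.138, -0.0, 0.0, 0.0, 0.593]
[-0.94, 0.156, -0.0, 0.0, 0.0, 0.593]
[-0.847, 0.436, -0.0, 0.0, 0.0, 0.593]
[-0.674, 0.674, -0.0, 0.0, 0.0, 0.593]
[-0.435, 0.848, -0.0, 0.0, 0.0, 0.593]
[-0.156, 0.94, -0.0, 0.0, 0.0, 0.593]
```

Request:
arm_command([
  [[-0.687,-0.661,0,0,0,0.593],[-0.687,-0.661,0,0,0,0.593],[-0.687,-0.661,0,0,0,0.593],[-0.687,-0.661,0,0,0,0.593]],
], grip=0.14, force=20)

```text
time_s: 2.13
tool_pos: [0.2083, 0.5744, 0.2388]
eef_rot: [0.27, 0.963, -0.0, 0.0]
force: [-0.1, -0.5, -0.5]
width: 0.0637
```

Request:
arm_command([
  [[-0.856,-0.42,0,0,0,0.593],[-0.856,-0.42,0,0,0,0.593],[-0.856,-0.42,0,0,0,0.593],[-0.856,-0.42,0,0,0,0.593]],
])

```text
time_s: 2.47
tool_pos: [0.2595, 0.4954, 0.239]
eef_rot: [0.415, 0.91, 0.0, 0.0]
force: [-0.4, 0.2, 0.2]
width: 0.0502
```

Request:
arm_command([
  [[-0.943,-0.138,0,0,0,0.593],[-0.943,-0.138,0,0,0,0.593],[-0.943,-0.138,0,0,0,0.593],[-0.943,-0.138,0,0,0,0.593]],
])

```text
time_s: 2.8
tool_pos: [0.311, 0.4162, 0.2391]
eef_rot: [0.55, 0.835, 0.0, 0.0]
force: [-0.3, 0.5, -0.5]
width: 0.0506
```

Request:
arm_command([
  [[-0.94,0.156,0,0,0,0.593],[-0.94,0.156,0,0,0,0.593],[-0.94,0.156,0,0,0,0.593],[-0.94,0.156,0,0,0,0.593]],
])

```text
time_s: 3.13
tool_pos: [0.3626, 0.3366, 0.2391]
eef_rot: [0.672, 0.741, 0.001, -0.0]
force: [-0.9, -0.6, -0.6]
width: 0.0501
```

Request:
arm_command([
  [[-0.847,0.436,0,0,0,0.593],[-0.847,0.436,0,0,0,0.593],[-0.847,0.436,0,0,0,0.593],[-0.847,0.436,0,0,0,0.593]],
])

```text
time_s: 3.47
tool_pos: [0.4143, 0.2569, 0.239]
eef_rot: [0.778, 0.628, 0.001, -0.0]
force: [0.1, -0.2, 0.3]
width: 0.05
```

Request:
arm_command([
  [[-0.674,0.674,0,0,0,0.593],[-0.674,0.674,0,0,0,0.593],[-0.674,0.674,0,0,0,0.593],[-0.674,0.674,0,0,0,0.593]],
])

```text
time_s: 3.8
tool_pos: [0.466, 0.177, 0.2389]
eef_rot: [0.866, 0.5, 0.0, -0.0]
force: [0.3, -0.3, -0.5]
width: 0.0501
```

Request:
arm_command([
  [[-0.435,0.848,0,0,0,0.593],[-0.435,0.848,0,0,0,0.593],[-0.435,0.848,0,0,0,0.593],[-0.435,0.848,0,0,0,0.593]],
])

```text
time_s: 4.13
tool_pos: [0.5177, 0.097, 0.2387]
eef_rot: [0.933, 0.361, 0.0, -0.0]
force: [0.2, 0.7, 0.5]
width: 0.0502
```

Request:
arm_command([
  [[-0.156,0.94,0,0,0,0.593],[-0.156,0.94,0,0,0,0.593],[-0.156,0.94,0,0,0,0.593],[-0.156,0.94,0,0,0,0.593],[-0.156,0.94,0,0,0,0.593],[-0.156,0.94,0,0,0,0.593]],
])

```text
time_s: 4.63
tool_pos: [0.5672, 0.0187, 0.2384]
eef_rot: [0.977, 0.214, -0.0, -0.001]
force: [-0.6, -1.1, 0.1]
width: 0.0502
```

Request:
arm_command([
  [[0,0,0.25,0,0,0],[0,0,0.5,0,0,0],[0,0,0.7,0,0,0],[0,0,0.865,0,0,0],[0,0,0.865,0,0,0],[0,0,0.865,0,0,0]],
])

```text
time_s: 5.13
tool_pos: [0.5665, 0.0178, 0.1514]
eef_rot: [0.977, 0.213, -0.001, -0.001]
force: [-0.1, -0.1, 1.7]
width: 0.0501
```

Request:
arm_command([
  [[0,0,0,0,0,0],[0,0,0,0,0,0],[0,0,0,0,0,0],[0,0,0,0,0,0],[0,0,0,0,0,0],[0,0,0,0,0,0],[0,0,0,0,0,0],[0,0,0,0,0,0],[0,0,0,0,0,0],[0,0,0,0,0,0]],
], grip=-1, force=10)

```text
time_s: 5.97
tool_pos: [0.5687, 0.0156, 0.1529]
eef_rot: [0.977, 0.211, 0.001, 0.0]
force: [0.7, -3.0, 4.1]
width: 0.0142
```

Run:
```python
from plan import *
from h import *
p,a,o=st(); print(p,a,o["force"],o["moment"],o["width"])
b=[]
for n,(w) in (("top",np.s_[150:230,265:372]),("side",np.s_[150:230,265:372])):
    b.append(cv2.resize(optics.get_image(n)["pixels"][w][:,:,::-1],(396,296),interpolation=cv2.INTER_CUBIC))
cv2.imwrite("pics/grip1.png",np.hstack(b))
```

```text
[0.56865412 0.01556133 0.15290727] -65.60368735784601 [ 0.6961021  -3.04549407  4.05464021] [-0.58260242  0.10606546  0.03221463] 0.014243048458515843
```

View pics/grip1.png

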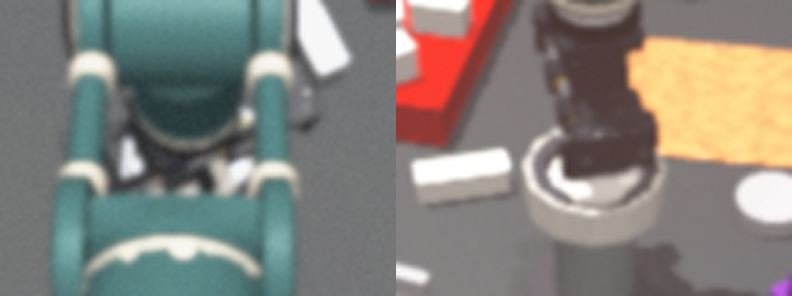

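The side view shows the fingers closed on the black bar inside the collar, at about (605,160). The opening is 14.2 mm, which matches the bar, and the lateral load is about 3 N. Now I press.

Request:
arm_command([
  [[0,0,0,0,0,0],[0,0,0,0,0,0],[0,0,0.02,0,0,0],[0,0,0.04,0,0,0],[0,0,0.06,0,0,0],[0,0,0.08,0,0,0],[0,0,0.1,0,0,0],[0,0,0.11,0,0,0],[0,0,0.11,0,0,0],[0,0,0.11,0,0,0],[0,0,0.11,0,0,0],[0,0,0.11,0,0,0]],
], grip=-1, force=55)

```text
time_s: 7.07
tool_pos: [0.5687, 0.0157, 0.1427]
eef_rot: [0.977, 0.211, 0.001, 0.0]
force: [-1.7, -3.4, 10.4]
width: 0.0137
```

Request:
arm_command([
  [[0,0,0,0,0,-0.12],[0,0,0,0,0,-0.25],[0,0,0,0,0,-0.37],[0,0,0,0,0,-0.5],[0,0,0,0,0,-0.62],[0,0,0,0,0,-0.75],[0,0,0,0,0,-0.87],[0,0,0,0,0,-1.0],[0,0,0,0,0,-1.0],[0,0,0,0,0,-1.0]],
])

```text
time_s: 7.9
tool_pos: [0.5686, 0.0169, 0.1427]
eef_rot: [0.889, 0.457, 0.001, -0.0]
force: [-1.1, -1.0, 10.3]
width: 0.0136
```

Turning freely with low side force.

Request:
arm_command([
  [[0,0,0,0,0,-0.12],[0,0,0,0,0,-0.25],[0,0,0,0,0,-0.37],[0,0,0,0,0,-0.5],[0,0,0,0,0,-0.62],[0,0,0,0,0,-0.75],[0,0,0,0,0,-0.87],[0,0,0,0,0,-1.0],[0,0,0,0,0,-1.0],[0,0,0,0,0,-1.0]],
])

```text
time_s: 8.73
tool_pos: [0.5686, 0.017, 0.1427]
eef_rot: [0.741, 0.672, 0.001, -0.0]
force: [-1.6, 0.5, 10.6]
width: 0.0136
```

Request:
arm_command([
  [[0,0,0,0,0,-0.12],[0,0,0,0,0,-0.25],[0,0,0,0,0,-0.37],[0,0,0,0,0,-0.5],[0,0,0,0,0,-0.6],[0,0,0,0,0,-0.667],[0,0,0,0,0,-0.667],[0,0,0,0,0,-0.667],[0,0,0,0,0,-0.667]],
])

```text
time_s: 9.48
tool_pos: [0.5686, 0.0171, 0.1427]
eef_rot: [0.613, 0.79, 0.001, 0.0]
force: [-1.4, 0.8, 10.3]
width: 0.0138
```

Run:
```python
from plan import *
p,a,o=st(); print(p,a,o["force"],o["moment"],o["width"])
```

```text
[0.56861093 0.01705065 0.14272484] 14.391075348357509 [-1.40723829  0.77112884 10.31528862] [-0.06262664  0.3091971  -0.01340523] 0.013758965148588733
```

Request:
arm_command([
  [[0,0,-0.03,0,0,0],[0,0,-0.06,0,0,0],[0,0,-0.09,0,0,0],[0,0,-0.12,0,0,0],[0,0,-0.15,0,0,0],[0,0,-0.18,0,0,0],[0,0,-0.18,0,0,0],[0,0,-0.18,0,0,0]],
])

```text
time_s: 10.15
tool_pos: [0.5667, 0.0161, 0.158]
eef_rot: [0.613, 0.79, -0.001, -0.001]
force: [-0.7, 0.4, 2.2]
width: 0.0134
```

Request:
arm_command([
  [[0,0,-0.05,0,0,0],[0,0,-0.1,0,0,0],[0,0,-0.2,0,0,0],[0,0,-0.3,0,0,0],[0,0,-0.5,0,0,0],[0,0,-0.6,0,0,0],[0,0,-0.6,0,0,0]],
])

```text
time_s: 10.73
tool_pos: [0.5704, 0.016, 0.2235]
eef_rot: [0.613, 0.79, 0.002, 0.003]
force: [1.0, 0.4, -1.9]
width: 0.0136
```

Run:
```python
from plan import *
p,a,o=st(); print(p,a,o["force"],o["moment"],o["width"])
plan([*p,a],[.527,-.284,.22,a],4)
```

```text
[0.57042922 0.01598944 0.22346774] 14.409980622140374 [ 0.97241344  0.44632267 -1.92620211] [-0.05978192  0.02118821  0.01036954] 0.013567259706251831
[-0.699, -0.292, 0.009, 0.0, 0.0, -0.0]
[-0.699, -0.292, 0.009, 0.0, 0.0, -0.0]
[-0.699, -0.292, 0.009, 0.0, 0.0, -0.0]
[-0.699, -0.292, 0.009, 0.0, 0.0, -0.0]
```

Request:
arm_command([
  [[-0.7,-0.29,0,0,0,0],[-0.7,-0.29,0,0,0,0],[-0.7,-0.29,0,0,0,0]],
])

```text
time_s: 10.98
tool_pos: [0.5565, -0.0635, 0.219]
eef_rot: [0.614, 0.789, -0.001, 0.001]
force: [0.4, -0.3, -1.0]
width: 0.0135
```

Request:
arm_command([
  [[-0.7,-0.29,0,0,0,0],[-0.7,-0.29,0,0,0,0],[-0.7,-0.29,0,0,0,0]],
])

```text
time_s: 11.23
tool_pos: [0.5458, -0.1387, 0.2189]
eef_rot: [0.614, 0.789, -0.001, 0.001]
force: [0.5, 0.0, -2.8]
width: 0.0138
```

Request:
arm_command([
  [[-0.7,-0.29,0,0,0,0],[-0.7,-0.29,0,0,0,0],[-0.7,-0.29,0,0,0,0]],
])

```text
time_s: 11.48
tool_pos: [0.5353, -0.2136, 0.2189]
eef_rot: [0.614, 0.789, -0.001, 0.001]
force: [-0.1, -0.3, -2.1]
width: 0.0132
```

Request:
arm_command([
  [[-0.7,-0.29,0,0,0,0],[-0.7,-0.29,0,0,0,0],[-0.7,-0.29,0,0,0,0],[-0.7,-0.29,0,0,0,0],[-0.7,-0.29,0,0,0,0]],
])

```text
time_s: 11.9
tool_pos: [0.5253, -0.2832, 0.2187]
eef_rot: [0.613, 0.79, 0.0, -0.001]
force: [-0.4, 0.1, -2.3]
width: 0.0134
```

Request:
arm_command([
  [[0,0,0.3,0,0,0],[0,0,0.6,0,0,0],[0,0,0.9,0,0,0],[0,0,1.0,0,0,0]],
])

```text
time_s: 12.23
tool_pos: [0.5227, -0.2805, 0.1143]
eef_rot: [0.612, 0.791, -0.0, -0.004]
force: [-0.5, 0.6, -2.8]
width: 0.0135
```

Request:
arm_command([
  [[0,0,0.3,0,0,0],[0,0,0.6,0,0,0],[0,0,0.8,0,0,0],[0,0,0.9,0,0,0],[0,0,0.94,0,0,0],[0,0,0.97,0,0,0],[0,0,0.97,0,0,0],[0,0,0.97,0,0,0]],
])

```text
time_s: 12.9
tool_pos: [0.5267, -0.2846, 0.0239]
eef_rot: [0.613, 0.79, 0.0, 0.001]
force: [0.7, -0.6, -1.7]
width: 0.0135
```

Request:
arm_command([
  [[0,0,0.01,0,0,0],[0,0,0.02,0,0,0],[0,0,0.03,0,0,0],[0,0,0.03,0,0,0],[0,0,0.03,0,0,0]],
])

```text
time_s: 13.32
tool_pos: [0.526, -0.2845, 0.0201]
eef_rot: [0.613, 0.79, 0.0, 0.001]
force: [0.3, 0.5, 2.4]
width: 0.0136
```

Request:
arm_command([
  [[0,0,0,0,0,0],[0,0,0,0,0,0],[0,0,0,0,0,0],[0,0,0,0,0,0],[0,0,0,0,0,0],[0,0,-0.1,0,0,0],[0,0,-0.3,0,0,0],[0,0,-0.6,0,0,0],[0,0,-1.0,0,0,0],[0,0,-1.0,0,0,0]],
], grip=0.14, force=20)

```text
time_s: 14.15
tool_pos: [0.5302, -0.2869, 0.1283]
eef_rot: [0.613, 0.79, 0.001, 0.007]
force: [1.1, -1.2, 1.2]
width: 0.0502
```

Request:
arm_command([
  [[0,0,-0.4,0,0,0],[0,0,-0.8,0,0,0],[0,0,-1.0,0,0,0],[0,0,-1.0,0,0,0],[0,0,-1.0,0,0,0]],
])

```text
time_s: 14.57
tool_pos: [0.5265, -0.2847, 0.2219]
eef_rot: [0.613, 0.79, 0.0, 0.002]
force: [-0.2, -0.4, -0.2]
width: 0.0502
```

Run:
```python
from plan import *
p,a,o=st(); print(p,a,o["force"],o["width"])
plan([*p,a],[.468,.297,.22,-20.6],7)
```

```text
[ 0.52647696 -0.28469639  0.22189714] 14.411106835996055 [-0.20037068 -0.40977129 -0.18550766] 0.05023078833041438
[0.826, 0.126, 0.003, 0.0, 0.0, 0.167]
[0.833, 0.053, 0.003, 0.0, 0.0, 0.167]
[0.835, -0.019, 0.003, 0.0, 0.0, 0.167]
[0.83, -0.092, 0.003, 0.0, 0.0, 0.167]
[0.819, -0.164, 0.003, 0.0, 0.0, 0.167]
[0.801, -0.235, 0.003, 0.0, 0.0, 0.167]
[0.778, -0.304, 0.003, 0.0, 0.0, 0.167]
```

Request:
arm_command([
  [[0.826,0.126,0,0,0,0.167],[0.826,0.126,0,0,0,0.167],[0.826,0.126,0,0,0,0.167]],
])

```text
time_s: 14.82
tool_pos: [0.5144, -0.195, 0.2164]
eef_rot: [0.646, 0.763, 0.0, -0.004]
force: [-0.0, -0.1, -0.6]
width: 0.0501
```

Request:
arm_command([
  [[0.833,0.053,0,0,0,0.167],[0.833,0.053,0,0,0,0.167],[0.833,0.053,0,0,0,0.167]],
])

```text
time_s: 15.07
tool_pos: [0.5063, -0.1122, 0.2168]
eef_rot: [0.678, 0.735, 0.0, -0.003]
force: [-0.6, 1.5, -0.0]
width: 0.0501
```

Request:
arm_command([
  [[0.835,-0.019,0,0,0,0.167],[0.835,-0.019,0,0,0,0.167],[0.835,-0.019,0,0,0,0.167]],
])

```text
time_s: 15.32
tool_pos: [0.4983, -0.0296, 0.2172]
eef_rot: [0.709, 0.705, -0.0, -0.003]
force: [-0.8, -0.4, 0.1]
width: 0.0503
```

Request:
arm_command([
  [[0.83,-0.092,0,0,0,0.167],[0.83,-0.092,0,0,0,0.167],[0.83,-0.092,0,0,0,0.167]],
])

```text
time_s: 15.57
tool_pos: [0.4904, 0.0532, 0.2175]
eef_rot: [0.739, 0.673, -0.0, -0.002]
force: [0.3, 0.1, -0.3]
width: 0.0503
```

Request:
arm_command([
  [[0.819,-0.164,0,0,0,0.167],[0.819,-0.164,0,0,0,0.167],[0.819,-0.164,0,0,0,0.167]],
])

```text
time_s: 15.82
tool_pos: [0.4825, 0.136, 0.2178]
eef_rot: [0.768, 0.641, -0.0, -0.002]
force: [-0.0, -0.3, 0.4]
width: 0.0502
```

Request:
arm_command([
  [[0.801,-0.235,0,0,0,0.167],[0.801,-0.235,0,0,0,0.167],[0.801,-0.235,0,0,0,0.167]],
])

```text
time_s: 16.07
tool_pos: [0.4746, 0.2188, 0.218]
eef_rot: [0.795, 0.606, -0.0, -0.001]
force: [0.2, -0.1, 0.5]
width: 0.0504
```

Request:
arm_command([
  [[0.778,-0.304,0,0,0,0.167],[0.778,-0.304,0,0,0,0.167],[0.778,-0.304,0,0,0,0.167],[0.778,-0.304,0,0,0,0.167],[0.778,-0.304,0,0,0,0.167]],
])

```text
time_s: 16.48
tool_pos: [0.4671, 0.2963, 0.2179]
eef_rot: [0.822, 0.569, -0.001, 0.0]
force: [-0.5, -0.9, -0.9]
width: 0.05
```

Run:
```python
from plan import *
from h import *
p,a,o=st(); print(p,a)
im={n:optics.get_image(n) for n in("top","side")}
b=[]
for n,w in (("top",np.s_[160:225,280:360]),("side",np.s_[165:230,280:360])):
    b.append(cv2.resize(im[n]["pixels"][w][:,:,::-1],(400,325),interpolation=cv2.INTER_CUBIC))
    for t,z in (("cell0",.11),("entry",.14),("pin",.14)):
        for d in optics.tip_of(n,t)[:5]: print(n,t,np.round(d["location"],1),round(d["score"],2),np.round(ray(im[n],d["location"],z),4)[:2])
cv2.imwrite("pics/can2.png",np.hstack(b))
```

```text
[0.46707378 0.29626596 0.21791533] -20.577490627027792
top cell0 [317.  187.2] 0.92 [0.5938 0.0154]
top cell0 [317.4 202.8] 0.91 [0.5436 0.0147]
top cell0 [323.1 196.5] 0.71 [ 0.5635 -0.0034]
top cell0 [313.5 194.2] 0.6 [0.5713 0.0266]
top entry [317.5 194.7] 0.96 [0.5624 0.0137]
top entry [240.6 183.1] 0.53 [0.6023 0.2495]
top entry [178.3 257.3] 0.3 [0.3786 0.4256]Traceback (most recent call last):
  File "<stdin>", line 9, in <module>
ValueError: it knows: block, canister, cap, cell, cleaner, disc, driver, entry, pad, rack, rod0_mid, rod1_mid, rod2_mid, rod3_mid, seat, vee
```

Run:
```python
from h import *
im={n:optics.get_image(n) for n in("top","side")}
b=[]
for n,w in (("top",np.s_[160:225,280:360]),("side",np.s_[165:230,280:360])):
    b.append(cv2.resize(im[n]["pixels"][w][:,:,::-1],(400,325),interpolation=cv2.INTER_CUBIC))
cv2.imwrite("pics/can2.png",np.hstack(b))
for n in im:
  for c in optics.tip_of(n,"cell0")[:5]: print(n,np.round(c["location"],1),np.round(ray(im[n],c["location"],.11),4)[:2])
  c=np.array([.5685,.0155]); print(n,"pin",proj(im[n],[[*c,.14]]),"cross",proj(im[n],place(np.array([[.033,0,.11],[-.033,0,.11],[0,.033,.11],[0,-.033,.11]]),*c,.426)).round(1).tolist())
```

```text
top [322.8 196.7] [ 0.5629 -0.0024]
top [316.5 189. ] [0.588 0.017]
top [316.4 203.3] [0.5421 0.0178]
top [312.1 196.2] [0.565 0.031]
top pin [[316.87440473 192.75692943]] cross [[312.6, 185.8], [321.5, 204.4], [307.5, 199.4], [326.6, 190.7]]
side [318.2 206.5] [0.5654 0.027 ]
side [312.2 198.9] [ 0.5926 -0.0044]
side [322.3 203.9] [0.5554 0.0119]
side [324.4 202.7] [0.5501 0.0047]
side pin [[318.06744962 196.91594143]] cross [[307.9, 205.4], [328.1, 202.7], [320.1, 210.8], [316.1, 197.4]]
```

View pics/can2.png

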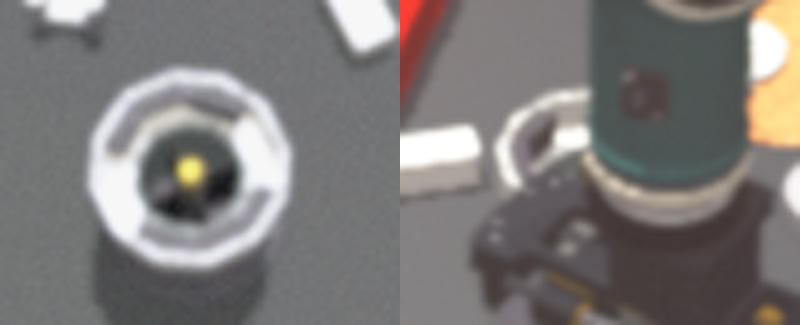

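Run:
```python
from h import *
ims=[optics.get_image("top") for _ in range(8)]; I=ims[0]
A=np.mean([i["pixels"].astype(float) for i in ims],0)[172:216,294:342]
A=255*np.clip((A-15)/110,0,1)**.7
S=13; B=cv2.resize(A.astype(np.uint8)[:,:,::-1],None,fx=S,fy=S,interpolation=cv2.INTER_CUBIC)
B2=B.copy()
P=proj(I,place(np.array([[.033,0,.11],[-.033,0,.11],[0,.033,.11],[0,-.033,.11]]),.568,.0155,.426))
q=[tuple(int(v) for v in ((p-[294,172])+.5)*S) for p in P]
for p in q: cv2.circle(B,p,4,(0,0,255),-1)
cv2.imwrite("pics/can3.png",B)
```

```text
(no output)
```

View pics/can3.png

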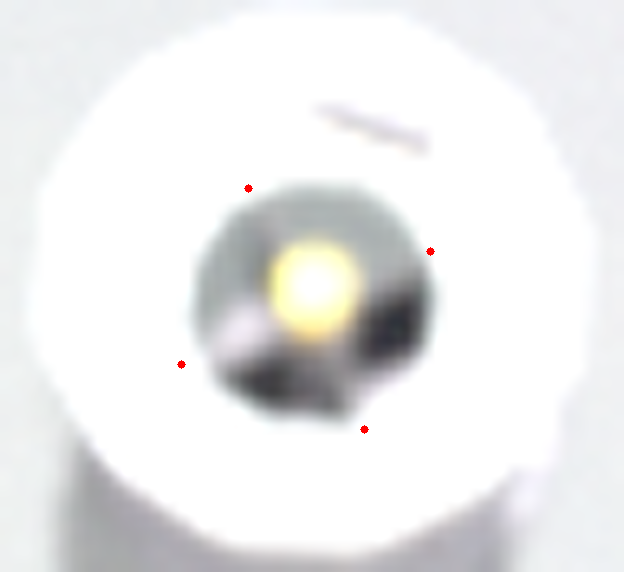

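The averaged crop shows the pin at (313,288) and the cross walls running toward (235,340), (370,370) and (240,250). That fits yaw ≈24° and puts the centre within about 1.5 mm of my estimate. Next I grasp the near rod.

Request:
arm_command([
  [[0,0,0.3,0,0,0],[0,0,0.6,0,0,0],[0,0,0.9,0,0,0],[0,0,1.0,0,0,0]],
])

```text
time_s: 17.62
tool_pos: [0.4643, 0.2961, 0.1147]
eef_rot: [0.822, 0.569, -0.004, -0.0]
force: [-0.3, -0.8, -0.7]
width: 0.0503
```

Request:
arm_command([
  [[0,0,0.15,0,0,0],[0,0,0.33,0,0,0],[0,0,0.33,0,0,0],[0,0,0.33,0,0,0]],
])

```text
time_s: 17.95
tool_pos: [0.4667, 0.2974, 0.0859]
eef_rot: [0.822, 0.569, -0.001, -0.0]
force: [0.4, -0.1, 0.4]
width: 0.0504
```

Request:
arm_command([
  [[0,0,0,0,0,0],[0,0,0,0,0,0],[0,0,0,0,0,0],[0,0,0,0,0,0],[0,0,0,0,0,0],[0,0,0,0,0,0],[0,0,0,0,0,0],[0,0,0,0,0,0]],
], grip=-1, force=15)

```text
time_s: 18.62
tool_pos: [0.4676, 0.2979, 0.0869]
eef_rot: [0.822, 0.569, 0.001, 0.0]
force: [0.2, 0.6, 3.0]
width: 0.0152
```

Request:
arm_command([
  [[0,0,0,0,0,0],[0,0,0,0,0,0],[0,0,-0.2,0,0,0],[0,0,-0.4,0,0,0],[0,0,-0.6,0,0,0],[0,0,-0.8,0,0,0],[0,0,-1.0,0,0,0],[0,0,-1.0,0,0,0]],
], grip=-1, force=25)

```text
time_s: 19.28
tool_pos: [0.4692, 0.2988, 0.19]
eef_rot: [0.822, 0.569, 0.003, 0.0]
force: [0.6, 0.3, -0.3]
width: 0.0151
```

Request:
arm_command([
  [[0,0,-0.3,0,0,0],[0,0,-0.6,0,0,0],[0,0,-0.9,0,0,0],[0,0,-1.0,0,0,0],[0,0,-1.0,0,0,0],[0,0,-1.0,0,0,0]],
])

```text
time_s: 19.78
tool_pos: [0.4668, 0.2974, 0.2846]
eef_rot: [0.822, 0.569, -0.001, -0.0]
force: [-0.3, 0.2, -0.4]
width: 0.0148
```

Run:
```python
from plan import *
p,a,o=st(); print(p,a,o["force"],o["width"])
plan([.4671,.2963,p[2],-20.6],[.5758,.0345,p[2],-20.6],3)
plan([.4671,.2963,p[2],-20.6],[.5758,.0345,p[2],-20.6],4)
```

```text
[0.46682584 0.29744418 0.28464057] -20.659420387301708 [-0.2842339   0.16944284 -0.42978202] 0.014762870988525918
[-0.689, 0.646, -0.0, 0.0, 0.0, -0.0]
[-0.689, 0.646, -0.0, 0.0, 0.0, -0.0]
[-0.689, 0.646, -0.0, 0.0, 0.0, -0.0]
[-0.517, 0.485, -0.0, 0.0, 0.0, -0.0]
[-0.517, 0.485, -0.0, 0.0, 0.0, -0.0]
[-0.517, 0.485, -0.0, 0.0, 0.0, -0.0]
[-0.517, 0.485, -0.0, 0.0, 0.0, -0.0]
```

Request:
arm_command([
  [[-0.2,0.19,0,0,0,0],[-0.45,0.42,0,0,0,0],[-0.689,0.646,0,0,0,0],[-0.689,0.646,0,0,0,0]],
])

```text
time_s: 20.12
tool_pos: [0.5034, 0.2056, 0.2823]
eef_rot: [0.823, 0.567, -0.003, 0.001]
force: [-0.3, -0.2, -1.5]
width: 0.0148
```

Request:
arm_command([
  [[-0.24,0.22,0,0,0,0],[-0.46,0.43,0,0,0,0],[-0.689,0.646,0,0,0,0],[-0.689,0.646,0,0,0,0]],
])

```text
time_s: 20.45
tool_pos: [0.5396, 0.119, 0.2827]
eef_rot: [0.823, 0.567, -0.003, 0.0]
force: [1.0, 0.9, -0.7]
width: 0.015
```

Request:
arm_command([
  [[-0.24,0.22,0,0,0,0],[-0.46,0.43,0,0,0,0],[-0.689,0.646,0,0,0,0],[-0.689,0.646,0,0,0,0],[-0.689,0.646,0,0,0,0],[-0.689,0.646,0,0,0,0],[-0.689,0.646,0,0,0,0]],
])

```text
time_s: 21.03
tool_pos: [0.5747, 0.0371, 0.2848]
eef_rot: [0.822, 0.569, -0.001, -0.001]
force: [-0.7, 0.4, -0.0]
width: 0.0152
```

Run:
```python
from plan import *
p,a,o=st(); print(p,a,o["force"],o["width"])
plan([*p,a],[.5758,.0345,.215,-20.6],1)
```

```text
[0.57465019 0.03709715 0.28483835] -20.606073669172055 [-0.67031213  0.41483781 -0.02129096] 0.01522230900680046
[-0.02, 0.02, 0.698, 0.0, 0.0, -0.0]
```

Request:
arm_command([
  [[-0.02,0.02,0,0,0,0],[-0.02,0.02,0.2,0,0,0],[-0.02,0.02,0.4,0,0,0],[-0.02,0.02,0.6,0,0,0],[-0.02,0.02,0.8,0,0,0],[-0.02,0.02,0.85,0,0,0],[-0.02,0.02,0.85,0,0,0],[-0.02,0.02,0.85,0,0,0],[-0.02,0.02,0.85,0,0,0]],
])

```text
time_s: 21.78
tool_pos: [0.5777, 0.0336, 0.2029]
eef_rot: [0.822, 0.569, 0.001, 0.001]
force: [0.3, 0.4, -1.2]
width: 0.0149
```

Run:
```python
from plan import *
from h import *
p,a,o=st(); print(p,a,o["force"],o["width"])
b=[]
for n,w in (("top",np.s_[155:230,270:370]),("side",np.s_[160:235,270:370])):
    b.append(cv2.resize(optics.get_image(n)["pixels"][w][:,:,::-1],(400,300),interpolation=cv2.INTER_CUBIC))
cv2.imwrite("pics/rod1.png",np.hstack(b))
```

```text
[0.57774544 0.03359748 0.20292532] -20.634357894022376 [ 0.30907954  0.37374469 -1.16769005] 0.01493110577446268
```

View pics/rod1.png

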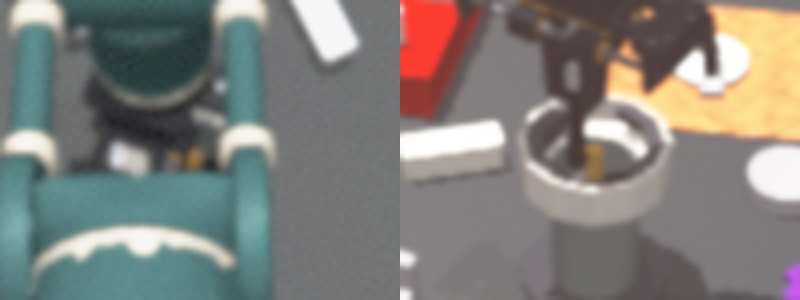

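The side view shows the rod inside the collar at (577,150), beside the brass pin at (595,160). I lower it slowly and watch the force.

Request:
arm_command([
  [[0,0,0.04,0,0,0],[0,0,0.08,0,0,0],[0,0,0.12,0,0,0],[0,0,0.16,0,0,0],[0,0,0.2,0,0,0],[0,0,0.2,0,0,0],[0,0,0.2,0,0,0]],
])

```text
time_s: 22.47
tool_pos: [0.5763, 0.0332, 0.1805]
eef_rot: [0.822, 0.569, -0.001, -0.0]
force: [0.7, 0.2, 0.1]
width: 0.0147
```

Request:
arm_command([
  [[0,0,0.05,0,0,0],[0,0,0.1,0,0,0],[0,0,0.15,0,0,0],[0,0,0.2,0,0,0],[0,0,0.23,0,0,0],[0,0,0.23,0,0,0],[0,0,0.23,0,0,0],[0,0,0.23,0,0,0]],
])

```text
time_s: 23.13
tool_pos: [0.5769, 0.0333, 0.1583]
eef_rot: [0.822, 0.569, 0.0, 0.0]
force: [0.8, 0.7, -0.8]
width: 0.0154
```

Request:
arm_command([
  [[0,0,0,0,0,0],[0,0,0,0,0,0],[0,0,0,0,0,0],[0,0,0,0,0,0],[0,0,0,0,0,0],[0,0,0,0,0,0],[0,0,-0.3,0,0,0],[0,0,-0.6,0,0,0],[0,0,-0.6,0,0,0],[0,0,-0.6,0,0,0]],
], grip=0.1)

```text
time_s: 23.97
tool_pos: [0.5785, 0.0333, 0.221]
eef_rot: [0.822, 0.569, 0.002, 0.002]
force: [0.5, -0.6, -0.4]
width: 0.0482
```

Run:
```python
from plan import *
from h import *
p,a,o=st(); print(p,a,o["force"],o["width"])
I=optics.get_image("side"); b=cv2.resize(I["pixels"][165:225,280:360][:,:,::-1],(480,360),interpolation=cv2.INTER_CUBIC); cv2.imwrite("pics/rod1b.png",b)
plan([.5758,.0345,p[2],-20.6],[.6306,.2684,p[2],-20.6],3)
```

```text
[0.57853301 0.03331712 0.22097863] -20.66100935668754 [ 0.46575699 -0.56793281 -0.39344832] 0.048223512796310035
[0.794, -0.103, -0.0, 0.0, 0.0, -0.0]
[0.794, -0.103, -0.0, 0.0, 0.0, -0.0]
[0.794, -0.103, -0.0, 0.0, 0.0, -0.0]
```

View pics/rod1b.png

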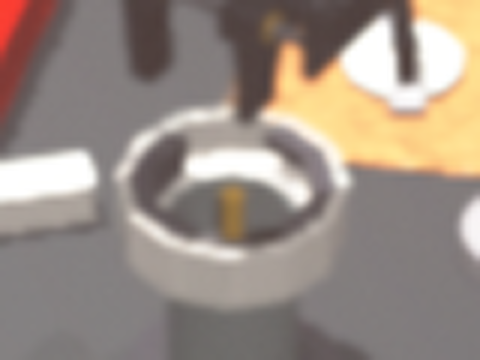

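The rod has dropped out of sight into the cell, and the pin is clear at (232,210). Now the far rod.

Request:
arm_command([
  [[0.4,-0.05,0,0,0,0],[0.794,-0.103,0,0,0,0],[0.794,-0.103,0,0,0,0]],
])

```text
time_s: 24.27
tool_pos: [0.5951, 0.1162, 0.2165]
eef_rot: [0.822, 0.57, 0.0, -0.002]
force: [0.2, 0.2, -0.7]
width: 0.0486
```

Request:
arm_command([
  [[0.4,-0.05,0,0,0,0],[0.794,-0.103,0,0,0,0],[0.794,-0.103,0,0,0,0]],
])

```text
time_s: 24.52
tool_pos: [0.6133, 0.1944, 0.2162]
eef_rot: [0.821, 0.57, -0.0, -0.002]
force: [0.3, -0.1, 0.4]
width: 0.0486
```

Request:
arm_command([
  [[0.4,-0.05,0,0,0,0],[0.794,-0.103,0,0,0,0],[0.794,-0.103,0,0,0,0],[0.794,-0.103,0,0,0,0],[0.794,-0.103,0,0,0,0],[0.794,-0.103,0,0,0,0],[0.794,-0.103,0,0,0,0]],
])

```text
time_s: 25.1
tool_pos: [0.6315, 0.2655, 0.2178]
eef_rot: [0.823, 0.568, -0.001, 0.0]
force: [0.3, 0.4, 0.4]
width: 0.0488
```

Run:
```python
from plan import *
p,a,o=st(); print(p,a,o["force"],o["width"])
plan([*p,a],[.6306,.2684,.087,-20.6],2)
```

```text
[0.6315478  0.26545993 0.21781272] -20.738376054507185 [0.26765489 0.43651925 0.35989114] 0.048833079643622386
[0.012, -0.01, 0.654, 0.0, 0.0, -0.002]
[0.012, -0.01, 0.654, 0.0, 0.0, -0.002]
```

Request:
arm_command([
  [[0.024,-0.02,0.2,0,0,0],[0.024,-0.02,0.4,0,0,0],[0.024,-0.02,0.65,0,0,0],[0.024,-0.02,0.65,0,0,0],[0.024,-0.02,0.65,0,0,0]],
])

```text
time_s: 25.52
tool_pos: [0.6295, 0.2684, 0.1516]
eef_rot: [0.823, 0.568, -0.002, -0.0]
force: [0.1, 0.8, 0.9]
width: 0.0481
```

Request:
arm_command([
  [[0,0,0.2,0,0,0],[0,0,0.4,0,0,0],[0,0,0.66,0,0,0],[0,0,0.66,0,0,0],[0,0,0.66,0,0,0],[0,0,0.66,0,0,0]],
])

```text
time_s: 26.02
tool_pos: [0.6323, 0.2703, 0.0896]
eef_rot: [0.823, 0.569, 0.001, 0.0]
force: [-0.6, 0.6, 0.3]
width: 0.0486
```

Request:
arm_command([
  [[0,0,0,0,0,0],[0,0,0,0,0,0],[0,0,0,0,0,0],[0,0,0,0,0,0],[0,0,0,0,0,0],[0,0,0,0,0,0],[0,0,0,0,0,0],[0,0,0,0,0,0]],
], grip=-1, force=15)

```text
time_s: 26.68
tool_pos: [0.6312, 0.2702, 0.0877]
eef_rot: [0.822, 0.569, 0.0, 0.0]
force: [0.0, -0.4, 2.7]
width: 0.0155
```

Gripped. I lift and carry it to the opposite cell at about (0.5612, −0.0045).

Request:
arm_command([
  [[0,0,0,0,0,0],[0,0,0,0,0,0],[0,0,-0.2,0,0,0],[0,0,-0.4,0,0,0],[0,0,-0.6,0,0,0],[0,0,-0.8,0,0,0],[0,0,-1.0,0,0,0],[0,0,-1.0,0,0,0]],
], grip=-1, force=25)

```text
time_s: 27.35
tool_pos: [0.6331, 0.2709, 0.1917]
eef_rot: [0.822, 0.569, 0.003, 0.001]
force: [1.8, 0.1, 0.8]
width: 0.0152
```

Request:
arm_command([
  [[0,0,-0.3,0,0,0],[0,0,-0.6,0,0,0],[0,0,-0.9,0,0,0],[0,0,-1.0,0,0,0],[0,0,-1.0,0,0,0],[0,0,-1.0,0,0,0],[0,0,-1.0,0,0,0]],
])

```text
time_s: 27.93
tool_pos: [0.6296, 0.2695, 0.2837]
eef_rot: [0.822, 0.569, -0.002, -0.001]
force: [0.2, 0.6, -1.0]
width: 0.0148
```

Run:
```python
from plan import *
p,a,o=st(); print(p,a,o["force"],o["width"])
plan([*p,a],[.5612,-.0045,p[2],-20.6],4)
```

```text
[0.62962439 0.26950973 0.28373834] -20.660923283279764 [ 0.16707829  0.62558521 -1.02924515] 0.014777953194717395
[-0.701, 0.082, -0.0, 0.0, 0.0, -0.001]
[-0.701, 0.081, -0.0, 0.0, 0.0, -0.001]
[-0.701, 0.081, -0.0, 0.0, 0.0, -0.001]
[-0.701, 0.081, -0.0, 0.0, 0.0, -0.001]
```

Request:
arm_command([
  [[-0.2,0.02,0,0,0,0],[-0.45,0.05,0,0,0,0],[-0.7,0.082,0,0,0,0],[-0.7,0.082,0,0,0,0]],
])

```text
time_s: 28.27
tool_pos: [0.6117, 0.1976, 0.2837]
eef_rot: [0.823, 0.568, -0.003, -0.0]
force: [0.2, -0.4, -1.4]
width: 0.0146
```

Request:
arm_command([
  [[-0.25,0.03,0,0,0,0],[-0.5,0.055,0,0,0,0],[-0.7,0.082,0,0,0,0],[-0.7,0.082,0,0,0,0]],
])

```text
time_s: 28.6
tool_pos: [0.5951, 0.1303, 0.2845]
eef_rot: [0.823, 0.568, -0.002, -0.0]
force: [-0.1, 0.2, -1.0]
width: 0.0149
```

Request:
arm_command([
  [[-0.25,0.03,0,0,0,0],[-0.5,0.055,0,0,0,0],[-0.7,0.082,0,0,0,0],[-0.7,0.082,0,0,0,0]],
])

```text
time_s: 28.93
tool_pos: [0.5786, 0.0628, 0.2852]
eef_rot: [0.823, 0.568, -0.002, -0.0]
force: [0.0, 0.2, -0.8]
width: 0.015
```

Request:
arm_command([
  [[-0.25,0.03,0,0,0,0],[-0.5,0.055,0,0,0,0],[-0.7,0.082,0,0,0,0],[-0.7,0.082,0,0,0,0],[-0.7,0.082,0,0,0,0],[-0.7,0.082,0,0,0,0],[-0.7,0.082,0,0,0,0],[-0.7,0.082,0,0,0,0],[-0.7,0.082,0,0,0,0],[-0.7,0.082,0,0,0,0]],
])

```text
time_s: 29.77
tool_pos: [0.5629, -0.0029, 0.2872]
eef_rot: [0.822, 0.569, 0.0, -0.0]
force: [-0.4, 0.1, -1.0]
width: 0.0151
```

Run:
```python
from plan import *
p,a,o=st(); print(p,a,o["force"],o["width"])
plan([*p,a],[.5612,-.0045,.2,-20.6],1)
```

```text
[ 0.56290248 -0.00285885  0.28715393] -20.609159536787587 [-0.44377378  0.0563241  -1.00418576] 0.015145682159930302
[-0.021, -0.01, 0.872, 0.0, 0.0, -0.0]
```

Request:
arm_command([
  [[-0.02,-0.01,0,0,0,0],[-0.02,-0.01,0.2,0,0,0],[-0.02,-0.01,0.4,0,0,0],[-0.02,-0.01,0.6,0,0,0],[-0.02,-0.01,0.8,0,0,0],[-0.02,-0.01,0.85,0,0,0],[-0.02,-0.01,0.85,0,0,0],[-0.02,-0.01,0.85,0,0,0],[-0.02,-0.01,0.85,0,0,0]],
])

```text
time_s: 30.52
tool_pos: [0.5622, -0.0052, 0.2039]
eef_rot: [0.822, 0.569, 0.001, 0.001]
force: [0.4, -0.4, 0.0]
width: 0.0147
```

Request:
arm_command([
  [[0,0,0.04,0,0,0],[0,0,0.08,0,0,0],[0,0,0.12,0,0,0],[0,0,0.16,0,0,0],[0,0,0.2,0,0,0],[0,0,0.22,0,0,0],[0,0,0.22,0,0,0],[0,0,0.22,0,0,0]],
])

```text
time_s: 31.18
tool_pos: [0.5609, -0.0051, 0.1799]
eef_rot: [0.822, 0.569, -0.0, -0.0]
force: [0.1, 0.4, -0.2]
width: 0.0154
```

Request:
arm_command([
  [[0,0,0.05,0,0,0],[0,0,0.1,0,0,0],[0,0,0.15,0,0,0],[0,0,0.2,0,0,0],[0,0,0.23,0,0,0],[0,0,0.23,0,0,0],[0,0,0.23,0,0,0],[0,0,0.23,0,0,0]],
])

```text
time_s: 31.85
tool_pos: [0.5612, -0.0051, 0.1573]
eef_rot: [0.822, 0.569, 0.0, 0.0]
force: [0.3, -0.0, -1.7]
width: 0.0152
```

Request:
arm_command([
  [[0,0,0,0,0,0],[0,0,0,0,0,0],[0,0,0,0,0,0],[0,0,0,0,0,0],[0,0,0,0,0,0],[0,0,0,0,0,0],[0,0,-0.3,0,0,0],[0,0,-0.6,0,0,0],[0,0,-0.6,0,0,0],[0,0,-0.6,0,0,0]],
], grip=0.1)

```text
time_s: 32.68
tool_pos: [0.5629, -0.0052, 0.2199]
eef_rot: [0.822, 0.569, 0.002, 0.002]
force: [-0.3, 0.4, -0.5]
width: 0.049
```

Request:
arm_command([
  [[0.9,0,0,0,0,0],[0.9,0,0,0,0,0],[0.9,0,0,0,0,0],[0.9,0,0,0,0,0]],
])

```text
time_s: 33.02
tool_pos: [0.5925, 0.0812, 0.2156]
eef_rot: [0.821, 0.57, -0.001, -0.001]
force: [-1.0, -0.9, 0.4]
width: 0.0485
```

Request:
arm_command([
  [[0.9,-0.2,0,0,0,0],[0.9,-0.2,0,0,0,0],[0.9,-0.2,0,0,0,0],[0.9,-0.2,0,0,0,0],[0.9,-0.2,0,0,0,0]],
])

```text
time_s: 33.43
tool_pos: [0.6051, 0.1693, 0.2162]
eef_rot: [0.822, 0.569, -0.001, 0.0]
force: [-0.3, -0.1, -0.4]
width: 0.0484
```

Run:
```python
from plan import *
from h import *
p,a,o=st(); print(p,a,o["force"],o["width"])
im={n:optics.get_image(n) for n in("top","side")}
for n in im:
    print(n,"cap",[(np.round(d["location"],1).tolist(),round(d["score"],2),np.round(ray(im[n],d["location"],.002),3)[:2].tolist()) for d in optics.tip_of(n,"cap")][:5])
    print(n,"rod",[(np.round(d["location"],1).tolist(),round(d["score"],2)) for d in optics.tip_of(n,"rod0_mid")][:4])
A=im["top"]["pixels"][172:216,294:342]; A=255*np.clip((A-15.)/140,0,1)**.7
b=[cv2.resize(A.astype(np.uint8)[:,:,::-1],(400,367),interpolation=cv2.INTER_CUBIC),cv2.resize(im["top"]["pixels"][170:260,360:450][:,:,::-1],(367,367),interpolation=cv2.INTER_CUBIC)]
cv2.imwrite("pics/look2.png",np.hstack(b))
```

```text
[0.60510469 0.16934053 0.21616415] -20.60028825138918 [-0.29506148 -0.1107015  -0.35507871] 0.04841568498597347
top cap [([407.6, 215.2], 0.81, [0.52, -0.289]), ([395.2, 270.6], 0.69, [0.335, -0.237]), ([321.9, 259.9], 0.59, [0.374, 0.003])]
top rod [([311.0, 194.8], 0.57), ([464.1, 191.4], 0.34)]
side cap [([377.8, 237.7], 0.68, [0.367, 0.015])]
side rod []
```

View pics/look2.png

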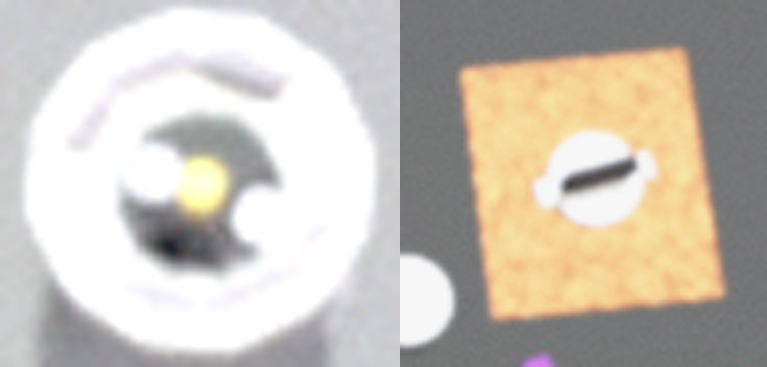

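Both rod ends show in opposite cells, at (155,172) and (262,215), with the pin between them at (202,185). The cap lies on the pad, bar centre at (598,175), unmoved at yaw ≈104°. I go back for it and check again just before grasping.

Run:
```python
from plan import *
p,a,o=st()
plan([*p,a],[.526,-.2845,.22,14.4],6)
```

```text
[-0.754, 0.143, -0.004, 0.0, 0.0, -0.195]
[-0.765, 0.066, -0.004, 0.0, 0.0, -0.195]
[-0.767, -0.013, -0.004, 0.0, 0.0, -0.195]
[-0.762, -0.091, -0.004, 0.0, 0.0, -0.195]
[-0.749, -0.168, -0.004, 0.0, 0.0, -0.195]
[-0.728, -0.244, -0.004, 0.0, 0.0, -0.195]
```

Request:
arm_command([
  [[-0.754,0.143,0,0,0,-0.195],[-0.754,0.143,0,0,0,-0.195],[-0.754,0.143,0,0,0,-0.195]],
], grip=0.14)

```text
time_s: 33.98
tool_pos: [0.5916, 0.0895, 0.2172]
eef_rot: [0.793, 0.609, -0.001, 0.001]
force: [0.1, 0.2, 0.4]
width: 0.0503
```

Request:
arm_command([
  [[-0.765,0.066,0,0,0,-0.195],[-0.765,0.066,0,0,0,-0.195],[-0.765,0.066,0,0,0,-0.195]],
])

```text
time_s: 34.23
tool_pos: [0.5785, 0.0141, 0.2174]
eef_rot: [0.762, 0.648, -0.001, 0.001]
force: [-0.1, 0.5, -0.1]
width: 0.0501
```

Request:
arm_command([
  [[-0.767,-0.013,0,0,0,-0.195],[-0.767,-0.013,0,0,0,-0.195],[-0.767,-0.013,0,0,0,-0.195]],
])

```text
time_s: 34.48
tool_pos: [0.5655, -0.061, 0.2175]
eef_rot: [0.728, 0.686, -0.001, 0.001]
force: [0.4, 1.4, -0.4]
width: 0.0502
```

Request:
arm_command([
  [[-0.762,-0.091,0,0,0,-0.195],[-0.762,-0.091,0,0,0,-0.195],[-0.762,-0.091,0,0,0,-0.195]],
])

```text
time_s: 34.73
tool_pos: [0.5525, -0.1363, 0.2175]
eef_rot: [0.692, 0.722, -0.001, 0.001]
force: [0.6, 0.1, -0.3]
width: 0.0503
```

Request:
arm_command([
  [[-0.749,-0.168,0,0,0,-0.195],[-0.749,-0.168,0,0,0,-0.195],[-0.749,-0.168,0,0,0,-0.195]],
])

```text
time_s: 34.98
tool_pos: [0.5395, -0.2116, 0.2175]
eef_rot: [0.654, 0.757, -0.001, 0.001]
force: [-0.2, 0.1, 0.3]
width: 0.05
```

Request:
arm_command([
  [[-0.728,-0.244,0,0,0,-0.195],[-0.728,-0.244,0,0,0,-0.195],[-0.728,-0.244,0,0,0,-0.195],[-0.728,-0.244,0,0,0,-0.195],[-0.728,-0.244,0,0,0,-0.195],[-0.728,-0.244,0,0,0,-0.195],[-0.728,-0.244,0,0,0,-0.195]],
])

```text
time_s: 35.57
tool_pos: [0.527, -0.2816, 0.2172]
eef_rot: [0.612, 0.791, 0.0, -0.0]
force: [-0.4, -0.9, 0.0]
width: 0.0504
```

Run:
```python
from plan import *
from h import *
p,a,o=st(); print(p,a,o["force"],o["width"])
b=[]
for n,w in (("top",np.s_[170:245,360:460]),("side",np.s_[140:215,300:400])):
    b.append(cv2.resize(optics.get_image(n)["pixels"][w][:,:,::-1],(400,300),interpolation=cv2.INTER_CUBIC))
cv2.imwrite("pics/pad3.png",np.hstack(b))
```

```text
[ 0.52701673 -0.28158358  0.21715462] 14.510484377430327 [-0.40382519 -0.86878228  0.01891382] 0.05044374009794308
```

View pics/pad3.png

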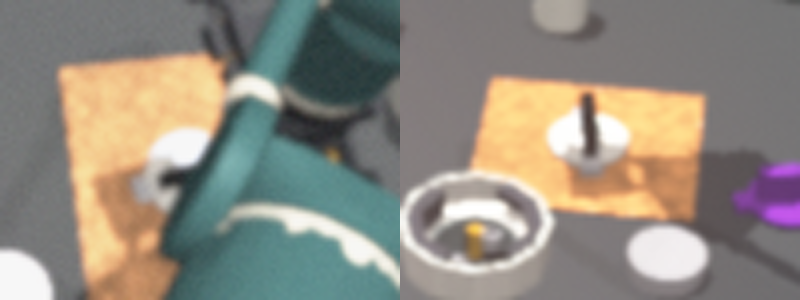

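The top view shows the disc at (185,175) and an ear at (140,185); the side view shows the bar at (590,125) in the middle of the pad. The cap hasn't moved, so I descend and grip at the same spot.

Request:
arm_command([
  [[-0.027,-0.017,0.3,0,0,0],[-0.027,-0.017,0.6,0,0,0],[-0.027,-0.017,0.9,0,0,0],[-0.027,-0.017,1.0,0,0,0],[-0.027,-0.017,1.0,0,0,0]],
])

```text
time_s: 36.08
tool_pos: [0.5233, -0.2842, 0.1137]
eef_rot: [0.612, 0.791, -0.0, -0.004]
force: [0.4, 0.4, -0.2]
width: 0.0503
```

Request:
arm_command([
  [[0,0,0.3,0,0,0],[0,0,0.6,0,0,0],[0,0,0.8,0,0,0],[0,0,0.9,0,0,0],[0,0,0.96,0,0,0],[0,0,0.96,0,0,0],[0,0,0.96,0,0,0],[0,0,0.96,0,0,0]],
])

```text
time_s: 36.75
tool_pos: [0.5272, -0.2872, 0.0233]
eef_rot: [0.613, 0.79, 0.0, 0.002]
force: [0.1, -0.3, 0.4]
width: 0.0506
```

Request:
arm_command([
  [[0,0,0,0,0,0],[0,0,0,0,0,0],[0,0,0,0,0,0],[0,0,0,0,0,0],[0,0,0,0,0,0],[0,0,0,0,0,0],[0,0,0,0,0,0],[0,0,0,0,0,0],[0,0,0,0,0,0]],
], grip=-1, force=55)

```text
time_s: 37.5
tool_pos: [0.5257, -0.2863, 0.0213]
eef_rot: [0.613, 0.79, 0.0, 0.0]
force: [0.5, 0.0, 1.6]
width: 0.0133
```

Run:
```python
from plan import *
p,a,o=st(); print(p,a,o["force"],o["moment"],o["width"])
```

```text
[ 0.5257279  -0.28629155  0.02133391] 14.438923526587189 [0.48393669 0.0146396  1.56152981] [-0.00616212  0.03269432 -0.0024365 ] 0.013326659127026833
```

Request:
arm_command([
  [[0,0,-0.1,0,0,0],[0,0,-0.3,0,0,0],[0,0,-0.6,0,0,0],[0,0,-1.0,0,0,0],[0,0,-1.0,0,0,0]],
])

```text
time_s: 37.92
tool_pos: [0.53, -0.289, 0.1297]
eef_rot: [0.613, 0.79, 0.001, 0.006]
force: [1.8, -0.5, -0.1]
width: 0.0138
```

Request:
arm_command([
  [[0,0,-0.4,0,0,0],[0,0,-0.8,0,0,0],[0,0,-1.0,0,0,0],[0,0,-1.0,0,0,0],[0,0,-1.0,0,0,0],[0,0,-1.0,0,0,0],[0,0,-1.0,0,0,0]],
])

```text
time_s: 38.5
tool_pos: [0.524, -0.2854, 0.2183]
eef_rot: [0.613, 0.79, -0.0, -0.002]
force: [-0.1, -0.3, -1.8]
width: 0.0136
```

Run:
```python
from plan import *
p,a,o=st(); print(p,a,o["force"],o["moment"],o["width"])
plan([.5257,-.2863,.221,14.4],[.5688,.0153,.221,14.4],4)
```

```text
[ 0.52403373 -0.28535057  0.21827174] 14.43872564357808 [-0.11758818 -0.32947202 -1.84705477] [-0.09196387  0.11050159 -0.02415637] 0.013648564981357117
[0.704, 0.292, -0.0, 0.0, 0.0, -0.0]
[0.704, 0.292, -0.0, 0.0, 0.0, -0.0]
[0.704, 0.292, -0.0, 0.0, 0.0, -0.0]
[0.704, 0.292, -0.0, 0.0, 0.0, -0.0]
```

Request:
arm_command([
  [[0.35,0.15,0,0,0,0],[0.704,0.292,0,0,0,0],[0.704,0.292,0,0,0,0]],
])

```text
time_s: 38.75
tool_pos: [0.5353, -0.2051, 0.2182]
eef_rot: [0.612, 0.791, 0.001, -0.004]
force: [0.2, 0.0, -2.5]
width: 0.0137
```

Request:
arm_command([
  [[0.35,0.15,0,0,0,0],[0.704,0.292,0,0,0,0],[0.704,0.292,0,0,0,0]],
])

```text
time_s: 39.0
tool_pos: [0.5462, -0.1297, 0.2187]
eef_rot: [0.611, 0.791, 0.001, -0.003]
force: [0.1, -0.3, -1.6]
width: 0.0135
```

Request:
arm_command([
  [[0.35,0.15,0,0,0,0],[0.704,0.292,0,0,0,0],[0.704,0.292,0,0,0,0]],
])

```text
time_s: 39.25
tool_pos: [0.5571, -0.0547, 0.2191]
eef_rot: [0.611, 0.792, 0.001, -0.002]
force: [1.2, 0.8, -2.8]
width: 0.0135
```

Request:
arm_command([
  [[0.25,0.1,0,0,0,0],[0.5,0.21,0,0,0,0],[0.704,0.292,0,0,0,0],[0.704,0.292,0,0,0,0],[0.704,0.292,0,0,0,0],[0.704,0.292,0,0,0,0],[0.704,0.292,0,0,0,0],[0.704,0.292,0,0,0,0],[0.704,0.292,0,0,0,0],[0.704,0.292,0,0,0,0],[0.704,0.292,0,0,0,0],[0.704,0.292,0,0,0,0]],
])

```text
time_s: 40.25
tool_pos: [0.5685, 0.0153, 0.2213]
eef_rot: [0.613, 0.79, 0.0, 0.0]
force: [-0.6, 1.1, -2.3]
width: 0.0135
```

Run:
```python
from plan import *
p,a,o=st(); print(p,a,o["force"],o["moment"],o["width"])
plan([*p,a],[.5688,.0153,.18,14.4],1)
```

```text
[0.56853068 0.01527118 0.22131806] 14.415965450232632 [-0.64243785  1.06391186 -2.29356644] [-0.09706681  0.10527302  0.04125255] 0.013486582687281553
[-0.0, 0.003, 0.413, 0.0, 0.0, 0.001]
```

Request:
arm_command([
  [[0,0,0.2,0,0,0],[0,0,0.4,0,0,0],[0,0,0.5,0,0,0],[0,0,0.54,0,0,0],[0,0,0.56,0,0,0],[0,0,0.58,0,0,0],[0,0,0.58,0,0,0],[0,0,0.58,0,0,0],[0,0,0.58,0,0,0]],
])

```text
time_s: 41.0
tool_pos: [0.569, 0.0155, 0.164]
eef_rot: [0.613, 0.79, 0.0, 0.001]
force: [0.3, -0.4, -2.1]
width: 0.0137
```

Request:
arm_command([
  [[0,0,0.02,0,0,0],[0,0,0.04,0,0,0],[0,0,0.06,0,0,0],[0,0,0.08,0,0,0],[0,0,0.1,0,0,0],[0,0,0.1,0,0,0],[0,0,0.1,0,0,0]],
])

```text
time_s: 41.58
tool_pos: [0.569, 0.0154, 0.1538]
eef_rot: [0.613, 0.79, 0.0, 0.0]
force: [-0.8, -1.8, 4.7]
width: 0.0135
```

The force matches the pin spring (about 7 N minus the 2.2 N cap weight). I keep pressing to the bottom.

Request:
arm_command([
  [[0,0,0.02,0,0,0],[0,0,0.04,0,0,0],[0,0,0.06,0,0,0],[0,0,0.08,0,0,0],[0,0,0.1,0,0,0],[0,0,0.105,0,0,0],[0,0,0.105,0,0,0],[0,0,0.105,0,0,0],[0,0,0.105,0,0,0]],
])

```text
time_s: 42.33
tool_pos: [0.5691, 0.0155, 0.1443]
eef_rot: [0.613, 0.79, 0.0, 0.001]
force: [-4.0, -1.7, 10.1]
width: 0.0132
```

Request:
arm_command([
  [[0,-0.001,0,0,0,0.12],[0,-0.002,0,0,0,0.25],[0.001,-0.003,0,0,0,0.37],[0.001,-0.005,0,0,0,0.5],[0.001,-0.006,0,0,0,0.62],[0.002,-0.007,0,0,0,0.75],[0.002,-0.008,0,0,0,0.87],[0.002,-0.009,0,0,0,1.0],[0.002,-0.009,0,0,0,1.0]],
])

```text
time_s: 43.08
tool_pos: [0.5703, 0.0156, 0.1454]
eef_rot: [0.797, 0.604, 0.003, 0.002]
force: [0.0, -0.3, 7.8]
width: 0.0136
```

Run:
```python
from plan import *
p,a,o=st(); print(p,a,o["force"],o["moment"],o["width"])
```

```text
[0.57032471 0.01559168 0.14535546] -15.727349889983593 [ 0.00942252 -0.28940759  7.767743  ] [-0.26826256  0.05351556  0.02359156] 0.01361399179946579
```

Request:
arm_command([
  [[0,-0.001,0.01,0,0,0.12],[0,-0.002,0.01,0,0,0.25],[0.001,-0.003,0.01,0,0,0.37],[0.001,-0.005,0.01,0,0,0.5],[0.001,-0.006,0.01,0,0,0.62],[0.002,-0.007,0.01,0,0,0.75],[0.002,-0.008,0.01,0,0,0.87],[0.002,-0.009,0.01,0,0,1.0],[0.002,-0.009,0.01,0,0,1.0]],
])

```text
time_s: 43.83
tool_pos: [0.5699, 0.0159, 0.1446]
eef_rot: [0.926, 0.377, 0.003, 0.001]
force: [0.6, -2.1, 9.3]
width: 0.0136
```

Request:
arm_command([
  [[0,-0.001,0,0,0,0.12],[0,-0.002,0,0,0,0.25],[0.001,-0.003,0,0,0,0.37],[0.001,-0.005,0,0,0,0.5],[0.001,-0.006,0,0,0,0.62],[0.001,-0.006,0,0,0,0.667],[0.001,-0.006,0,0,0,0.667],[0.001,-0.006,0,0,0,0.667],[0.001,-0.006,0,0,0,0.667]],
])

```text
time_s: 44.58
tool_pos: [0.5696, 0.0164, 0.1447]
eef_rot: [0.977, 0.212, 0.004, 0.001]
force: [1.1, -1.3, 11.0]
width: 0.0132
```

Run:
```python
from plan import *
p,a,o=st(); print(p,a,o["force"],o["moment"],o["width"])
```

```text
[0.56963879 0.01639152 0.14465323] -65.56997147427573 [ 1.13474408 -1.30687829 10.96547266] [-0.37872278  0.00603902 -0.00984584] 0.013228149035927757
```

Request:
arm_command([
  [[0,0,-0.02,0,0,0],[0,0,-0.04,0,0,0],[0,0,-0.06,0,0,0],[0,0,-0.08,0,0,0],[0,0,-0.095,0,0,0],[0,0,-0.095,0,0,0],[0,0,-0.095,0,0,0],[0,0,-0.095,0,0,0]],
])

```text
time_s: 45.25
tool_pos: [0.5679, 0.0162, 0.1522]
eef_rot: [0.977, 0.212, 0.002, 0.001]
force: [4.0, -2.3, 5.2]
width: 0.0137
```

Request:
arm_command([
  [[0,0,-0.01,0,0,0],[0,0,-0.02,0,0,0],[0,0,-0.03,0,0,0],[0,0,-0.03,0,0,0],[0,0,-0.03,0,0,0]],
])

```text
time_s: 45.67
tool_pos: [0.5665, 0.0167, 0.1542]
eef_rot: [0.977, 0.212, 0.0, -0.0]
force: [4.0, -0.4, 3.9]
width: 0.0136
```

Request:
arm_command([
  [[0,0,-0.01,0,0,0],[0,0,-0.02,0,0,0],[0,0,-0.02,0,0,0],[0,0,-0.02,0,0,0],[0,0,-0.02,0,0,0]],
])

```text
time_s: 46.08
tool_pos: [0.5664, 0.0167, 0.1543]
eef_rot: [0.977, 0.212, -0.0, -0.0]
force: [9.9, -0.6, -5.6]
width: 0.0135
```

The cap won't rise past its seat: TCP z stays at 0.1543 (0.135 plus the grip offset) while the pull goes to −5.6 N, so the lips hold it. I relax, release and retreat.

Request:
arm_command([
  [[0,0,0.02,0,0,0],[0,0,0.02,0,0,0],[0,0,0.02,0,0,0]],
])

```text
time_s: 46.33
tool_pos: [0.5664, 0.0167, 0.1542]
eef_rot: [0.977, 0.212, -0.0, -0.0]
force: [4.1, -0.2, 2.7]
width: 0.0133
```

Request:
arm_command([
  [[0,0,0,0,0,0],[0,0,0,0,0,0],[0,0,0,0,0,0],[0,0,0,0,0,0],[0,0,0,0,0,0],[0,0,0,0,0,0],[0,0,-0.2,0,0,0],[0,0,-0.5,0,0,0],[0,0,-0.9,0,0,0],[0,0,-0.9,0,0,0],[0,0,-0.9,0,0,0]],
], grip=0.14, force=20)

```text
time_s: 47.25
tool_pos: [0.5685, 0.0165, 0.2478]
eef_rot: [0.977, 0.212, 0.003, 0.001]
force: [0.9, 0.0, 0.3]
width: 0.05
```

Run:
```python
from plan import *
p,a,o=st(); print(p,a,o["force"],o["width"])
plan([*p,a],[.50,.20,.25,-20.6],2)
```

```text
[0.56848718 0.01646084 0.2477794 ] -65.57362918993475 [0.91735908 0.04749878 0.27129278] 0.04999386850641798
[0.068, -0.977, -0.011, 0.0, 0.0, -0.75]
[0.436, -0.877, -0.011, 0.0, 0.0, -0.75]
```

Request:
arm_command([
  [[0.07,-0.97,0,0,0,-0.75],[0.07,-0.97,0,0,0,-0.75],[0.07,-0.97,0,0,0,-0.75],[0.07,-0.97,0,0,0,-0.75]],
])

```text
time_s: 47.58
tool_pos: [0.5303, 0.1102, 0.2423]
eef_rot: [0.916, 0.402, -0.002, -0.001]
force: [0.5, 0.3, -0.3]
width: 0.0502
```

Request:
arm_command([
  [[0.43,-0.87,0,0,0,-0.75],[0.43,-0.87,0,0,0,-0.75],[0.43,-0.87,0,0,0,-0.75],[0.43,-0.87,0,0,0,-0.75],[0.43,-0.87,0,0,0,-0.75],[0.43,-0.87,0,0,0,-0.75]],
])

```text
time_s: 48.08
tool_pos: [0.4986, 0.1973, 0.2433]
eef_rot: [0.823, 0.568, -0.001, 0.0]
force: [0.3, -0.0, -0.3]
width: 0.0499
```

Run:
```python
from h import *
im={n:optics.get_image(n) for n in("top","side")}
I=im["top"]["pixels"]; J=cv2.imread("pics/top0.png")[:,:,::-1]
b=[cv2.resize(x[165:225,280:360][:,:,::-1],(400,300),interpolation=cv2.INTER_CUBIC) for x in (J,I)]
c=cv2.resize(I[100:325,170:470][:,:,::-1],(400,300),interpolation=cv2.INTER_CUBIC)
d=cv2.resize(im["side"]["pixels"][150:230,270:377][:,:,::-1],(400,300),interpolation=cv2.INTER_CUBIC)
cv2.imwrite("pics/end.png",np.vstack([np.hstack(b),np.hstack([c,d])]))
```

```text
(no output)
```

View pics/end.png

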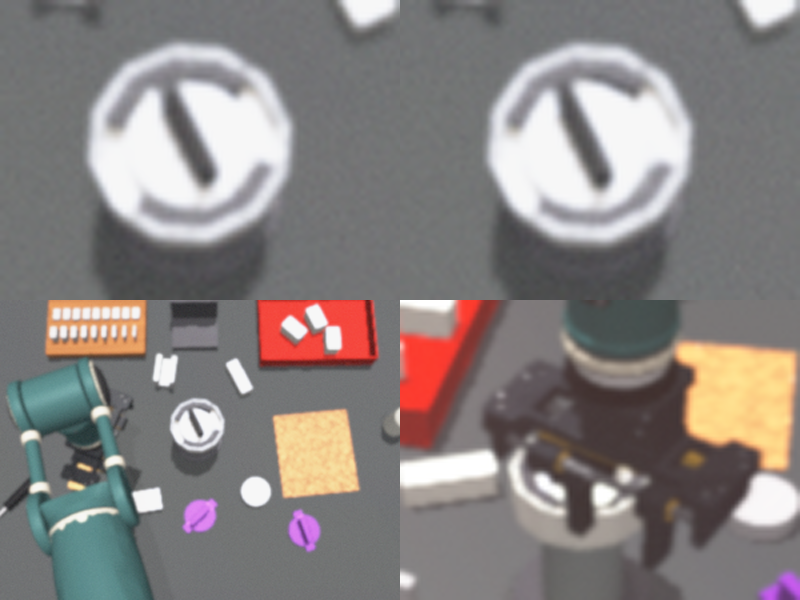

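The bar on the canister, seen at (585,135), lies as it did at the start (185,135). The other things are where they were. Handing in.

```bash
python3 -c "
from station import bot; print(bot.close_job())"
```

```text
the job is handed in; nothing more can be done
None
```

The job is handed in. I unlocked the cap and laid it on the cork pad. Both rods from the rack (only two were there) went into opposite cells of the canister. I then put the cap back on, pressed it down, turned it 80° clockwise and let it rise. It took about 48 s of the 210 s allowed.

**Last checks**
- **Rods:** before the cap went back on, the top view showed both rod ends down in separate, opposite cells.
- **Lock:** the cap rose to its seat height and did not move when pulled up (−5.6 N). In the final picture the bar lies as it did at the start.
- **Other things:** the bystanders and both purple look-alikes looked unmoved in the final top view. That is by eye; I did not measure them. The arm covered the rack and driver area.
- **After release:** the gripper was open and clear of everything.

**Disagreements**
- **Canister centre:** camera and touch readings differed by 2–4 mm, so I used a value in between. The highest wrist force I read was about 11 N.
- **Cap:** I did not see it get knocked aside on the pad. It was where I left it when I went back for it.

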